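# Pack wafer rolls through the filling chute

## Robot

A 6-joint arm with a two-finger parallel gripper is mounted at the origin on the work surface. World frame = base frame: x ahead of the robot, y to its left, z up, the work surface at z = 0. Lengths are in mm, angles in degrees, forces in N, time in s.
With the tool pointing down it reaches from about 350 to 725 mm from the base axis. Payload 6 kg.
Tool frame: the origin (TCP) lies between the finger pads; the fingertips stand 19 mm ahead of it and the grasp point (between the pads) is the TCP; z points along the fingers, y is the line along which they close (so a half turn about z gives the same grasp; the last joint's range is limited). The gripper opens to 85 mm and grips with 20 to 120 N. Pads are 22 mm wide; open, the fingers measure 114 mm over their backs; the gripper's body (76 mm by 85 mm) begins 54 mm behind the grasp point. The pads swing forward as they close: fully open they stand 13 mm farther back than shut.
Start: joints at [-47.974, 2.303, 4.859, 0, -92.561, -19.12], TCP at [233.548, -552.658, 250.261] pointing down, gripper open.
Joint ranges: [-146.85, 146.85], [-73.84, 115.35], [-62.03, 85.46], [-188.31, 113.3], [-161.28, -10.13], [-171.36, 171.36]. Speed limits (degrees/s): [147.25, 147.25, 172.46, 180, 180, 180].

## Interface

Orientations are given as a 3x3 rotation matrix whose columns are the frame's x, y, z axes.
In Python, from rig import manip gives the robot as it stands. The module is installed in compiled form; this text tells all that it offers.
- The arm moves only by the tool servo_tool, never from a script. Its argument "rows" is a list of rows, each an object with "gripper": the finger opening in m, from 0 to 0.0854; "dp": the shift along the tool's x, y, z in m, a list of three; "yaw": the turn about the tool's z in degrees. In form: [{"gripper": gripper, "dp": [dx, dy, dz], "yaw": yaw}, ...]. A call has 1 to 12 rows; each row shifts and turns the commanded pose from where the row before left it, along the tool's axes as they then stand; what a row does not reach is not made up. A row lasts 1/10 s, in which the tool goes at most 50 mm and 8.59 degrees, less where a joint would pass 70% of its speed; a pose out of reach is approached as far as the arm can. A call is refused whole if a number of a shift passes 0.05 or a number of a turn 8.59, either way. A call with a gripper value outside its range is refused whole. The fingers move at their own pace and stop on an object; the grip force is fixed at half the most. Time passes only in rows, so rows that do not move let the fingers close. It gives the time, the measured TCP pose, the force, the opening and the grip force at its end, in the units of the state.
- manip.read_state(): the state, without advancing time (a new reading comes with each control period).
- manip.get_image(name): name is "side" or "top"; returns a dict with "pixels" (384x512x3 uint8, red, green, blue), "mtx" (3x3 intrinsics, pixels), "dist_coeffs" ([k1, k2, p1, p2, k3] as OpenCV has them; the pictures are not rectified), "R" (3x3) and "t" (3): a world point X has camera coordinates R X + t. Camera axes: x right, y down, z forward; pixel columns grow to the right and rows downward; lengths in mm; the calibration is good to about 2 mm. A picture is of the moment at which its call begins. There is no depth.
- manip.finish_job(): hands the job in; it is judged then, once.
Trained networks look in a picture, given as the dict that the camera call returned (one of the last four; its "shot" number tells which), for a name from the list of things; names that differ only in an ending like _2 or _b are one class to them, and where a whole thing is asked for, a point or a joint stands for the part that bears it (a point fixed in the world has none). Each returns a list of dicts, best first, with "p" (0 to 1); they miss things now and then, are a little off and sometimes report something else, mostly with a low value. They report only what shows in the picture. A call takes as long as a camera call. They do not tell look-alikes from the thing itself.
- manip.search_frame(picture, name): "xyz" ([x, y, z] in mm, in the coordinates of the camera as it stood for that picture, good to about 4 mm: the middle of the surface that is visible of it).
The state is a dict: "clock": time; "qpos": joint angles; "dq": joint speeds; "joint_efforts": joint torques, N m; "tool_pos": TCP position; "tool_rot": TCP orientation; "wrist_force": force on the tool from outside, world axes, zero at the start; "ft_torque": the same for the moment, N m; "gripper_width": opening from 0.0 (shut) to 1.0 (fully open); "grasp_force": force on a finger pad.
Only numpy, scipy, OpenCV 4.12 (cv2) and the standard library are available. Lean on these libraries where they do the work, as an engineer would, in place of code of your own. Each camera call takes 0.05 s, during which the arm holds its last target. There are 200 camera calls.

## Task

Push the cream packing box along its rail until it is fully home against the stop, under the steel filling chute. Then pick up the scoop, turn it so that the wafer rolls in it lie along the chute's slot, and tip all five through the slot so that they lie in the box. Keep hold of the scoop until it is back down upright on the bench, and do not touch the wafers with the gripper or disturb the two jars and the bowl.

Things in the scene. Friction and masses are not known exactly. Their poses are not given: they have to be found in the camera images.
- chute_mouth (a point): Centre of the open top of the fixed steel filling chute, 138 mm above the bench. x runs along the slot; y across it, along the slide rail, towards the rail's free end where the box starts; z up. Mouth inside 152 mm (x) by 50 mm (y); steep sides narrow it over 30 mm to a throat 152 x 30 mm that ends 86 mm above the bench.
- station: The steel chute on two legs, with its rail; fixed. Origin on the bench under chute_mouth, same axes. Front rim at y = -27 mm, level with the mouth (tip in over it); at y = +27 mm a backboard 41 mm above the mouth. End walls x = +-78 mm, 2 mm above the mouth; legs x = +-98 mm, 120 mm high. Base, rail and stops: y = -50 to +320 mm, up to 36 mm high, half-width 108 mm for |y| under 50, else 40.
- box (a joint): Slide of the cream packing box on its rail, m: 0 = fully out, 0.14 = fully home against the stop, with the box right under the chute. It grows as the box moves along -y of chute_mouth. Moving it takes about 2 N; it stays where it is left.
- box_floor (a point): Centre of the inner floor of the cream box, 31 mm above the bench; axes as chute_mouth. Inside the box is 160 mm (x) by 60 mm (y), 49 mm deep; outside 172 x 73 mm; its rim is 80 mm above the bench.
- box_grip (a point): Centre of the top of the black upright grip at the outer end of the box's sled, 88 mm above the bench and 108 mm from the box's centre along +y; axes as chute_mouth. The grip is a block 40 mm (x) by 18 mm (y), 60 mm tall (down to 28 mm above the bench).
- scoop: Open steel pouring scoop, loose, 0.28 to 0.46 kg. Origin: centre of its underside; x from handle to pouring lip, y along its length (the wafers lie along y), z up. Floor x = -50 to +30 mm, 128 mm long inside (134 outside), 3 mm thick; then it rises 22 degrees to the lip. Back wall 40 mm high, sides 30. Tilted lip-down 35 to 50 degrees, the wafers roll out over the lip.
- scoop_handle (a point): Centre of the scoop's black handle bar, at x = -57, z = 80 mm in the scoop; axes as the scoop. The bar runs along y, 84 mm long, 16 mm thick (x), 22 mm tall (z), on two posts 68 mm apart; free below it down to the back wall.
- scoop_lip (a point): Middle of the upper edge of the scoop's pouring lip, at x = 60, z = 15 mm in the scoop; axes as the scoop.
- wafer0: Golden rolled wafer, a stick 14 mm in diameter and 120 mm long along its own y, 12 g; origin at its centre. Starts lying in the scoop.
- wafer1: Golden rolled wafer, a stick 14 mm in diameter and 120 mm long along its own y, 12 g; origin at its centre. Starts lying in the scoop.
- wafer2: Golden rolled wafer, a stick 14 mm in diameter and 120 mm long along its own y, 12 g; origin at its centre. Starts lying in the scoop.
- wafer3: Golden rolled wafer, a stick 14 mm in diameter and 120 mm long along its own y, 12 g; origin at its centre. Starts lying in the scoop.
- wafer4: Golden rolled wafer, a stick 14 mm in diameter and 120 mm long along its own y, 12 g; origin at its centre. Starts lying in the scoop.
- jar0: Bystander: glass jar of crumble, 62 mm in diameter, 78 mm tall, origin at the centre of its underside.
- jar1: Bystander: a second such jar.
- bowl: Bystander: small steel bowl, 100 mm across the rim, 50 mm tall, origin at the centre of its underside.
Not all that is in view belongs to the job. Leave any blue or green look-alike of the wafer0 alone.

How it is judged (in metres and radians):
On the way, in this order (a step that is already met when the one before it is completed fails the run):
1. the box is fully home against the stop (slide within 6 mm of its end) (value of joint box above 0.134 m), for 0.2 s.
2. all five wafers lie in the box, which is home (value of joint box above 0.134 m and x of wafer0 in the frame of box_floor between -0.032 and 0.032 m and y of wafer0 in the frame of box_floor between -0.032 and 0.032 m and z of wafer0 in the frame of box_floor between 0 and 0.045 m and angle between wafer0's own y axis and vertical between 1.22 and 1.92 rad and x of wafer1 in the frame of box_floor between -0.032 and 0.032 m and y of wafer1 in the frame of box_floor between -0.032 and 0.032 m and z of wafer1 in the frame of box_floor between 0 and 0.045 m and angle between wafer1's own y axis and vertical between 1.22 and 1.92 rad and x of wafer2 in the frame of box_floor between -0.032 and 0.032 m and y of wafer2 in the frame of box_floor between -0.032 and 0.032 m and z of wafer2 in the frame of box_floor between 0 and 0.045 m and angle between wafer2's own y axis and vertical between 1.22 and 1.92 rad and x of wafer3 in the frame of box_floor between -0.032 and 0.032 m and y of wafer3 in the frame of box_floor between -0.032 and 0.032 m and z of wafer3 in the frame of box_floor between 0 and 0.045 m and angle between wafer3's own y axis and vertical between 1.22 and 1.92 rad and x of wafer4 in the frame of box_floor between -0.032 and 0.032 m and y of wafer4 in the frame of box_floor between -0.032 and 0.032 m and z of wafer4 in the frame of box_floor between 0 and 0.045 m and angle between wafer4's own y axis and vertical between 1.22 and 1.92 rad), for 0.2 s.
At the end, for the whole second after the job is handed in: Box home (slide over 0.134 m); each wafer in the box: centre within 32 mm of its middle along and across, under 45 mm above its floor, within 20 degrees of level; scoop on the bench (within 5 mm), within 0.08 rad of upright; all at rest (all of step 2 and angle between scoop's own z axis and vertical below 0.08 rad and height (world z) of scoop below 0.005 m and linear speed of scoop below 0.03 m/s and linear speed of each of wafer0, wafer1, wafer2, wafer3, wafer4 below 0.05 m/s); the robot touches nothing.
It fails at once if the gripper touched a wafer (over 0.5 N) (contact force between the fingers and wafer0 above 0.5 N or contact force between the fingers and wafer1 above 0.5 N or contact force between the fingers and wafer2 above 0.5 N or contact force between the fingers and wafer3 above 0.5 N or contact force between the fingers and wafer4 above 0.5 N).
It fails at once if the scoop was let go while over 30 mm above the bench (height (world z) of scoop above 0.03 m and contact force between the fingers and scoop below 0.3 N).
It fails at once if a jar or the bowl was moved by more than 30 mm (distance of any of jar0, jar1, bowl from where it was at the start of the episode above 0.03 m).
It also fails if it takes over 70 s, if anything falls off the work surface, if the arm or the gripper's body presses on something with over 40 N, if the wrist force passes 120 N, or if a joint passes its speed limit or range.

## Working session

There is one attempt and no reset: what is moved stays moved. The work goes in short steps, Python scripts to look and compute and a tool call to move; the robot and the scene stay as the last step left them, time stands still between calls to the robot, and variables do not carry over. Pictures are saved under pics/ and viewed, at most 10 in all, crops included, and the job is handed in when it is done.

Besides the shell and the picture viewer there is one more tool, called after ">>>" by a JSON object that holds its "name" and its "arguments". servo_tool: Moves the arm, as the interface text tells. Its arguments: {"type":"object","properties":{"rows":{"type":"array"}},"required":["rows"]}

```bash
mkdir -p pics; cat > h.py <<'E'
import numpy as np, cv2
from rig import manip
def save(p,f): cv2.imwrite('pics/'+f,cv2.cvtColor(p['pixels'],cv2.COLOR_RGB2BGR))
def w(p,c): return np.array(p['R']).T@(np.array(c)-np.array(p['t']).ravel())
def proj(p,X):
    return cv2.projectPoints(np.array(X,float).reshape(-1,3),cv2.Rodrigues(np.array(p['R'],float))[0],np.array(p['t'],float),np.array(p['mtx'],float),np.array(p['dist_coeffs'],float))[0].reshape(-1,2)
def ray(p,uv,z):
    n=cv2.undistortPoints(np.array(uv,float).reshape(-1,1,2),np.array(p['mtx'],float),np.array(p['dist_coeffs'],float)).reshape(-1,2)
    R=np.array(p['R']);C=-R.T@np.array(p['t']).ravel();out=[]
    for a in n:
        d=R.T@np.array([a[0],a[1],1]);out.append(C+d*(z-C[2])/d[2])
    return np.array(out)
E
python3 - <<'E'
from h import *
s=manip.read_state();print(s)
ps=[manip.get_image(n) for n in('side','top')]
for p,n in zip(ps,('side','top')):
    save(p,n+'0.png'); print(n, 'cam', (-np.array(p['R']).T@np.array(p['t']).ravel()).round())
    for k in ('station','box','box_grip','box_floor','scoop','scoop_handle','scoop_lip','wafer0','jar0','bowl'):
        for r in manip.search_frame(p,k): 
            x=w(p,r['xyz']); print(k,round(r['p'],2),x.round(),proj(p,x).round()[0])
E
```

```text
{'clock': 0.0, 'qpos': array([-4.79747474e+01,  2.33723795e+00,  4.80160472e+00, -2.78121092e-02,
       -9.25615526e+01, -1.91180346e+01]), 'dq': array([-0.01988862, -0.02026887, -0.01347454,  0.00964601, -0.02425967,
       -0.01211058]), 'joint_efforts': array([-2.75822327e-03, -3.68207037e+01,  3.47404468e+01,  6.93230957e+00,
       -5.48630051e-03, -3.47934076e-06]), 'tool_pos': array([ 233.49419452, -552.37535528,  249.28166531]), 'tool_rot': array([[-9.21128055e-01, -3.89258918e-01, -7.75317551e-04],
       [-3.89259678e-01,  9.21126697e-01,  1.58467331e-03],
       [ 9.73174770e-05,  1.76148690e-03, -9.99998444e-01]]), 'wrist_force': array([-0.07106278,  0.31362956, -0.28733532]), 'ft_torque': array([-0.0145299 , -0.02508816,  0.02460115]), 'grasp_force': 0.0, 'gripper_width': 0.9983649145445928}
side cam [-202. -908. 1019.]
station 0.93 [491.  73.  79.] [233. 188.]
box 0.84 [485. 231.  65.] [207. 172.]
box_grip 0.7 [490. 233.  66.] [208. 170.]
box_grip 0.7 [ 424. -234.   29.] [274. 257.]
box_floor 0.93 [486. 234.  64.] [207. 171.]
scoop 0.81 [ 426. -235.   31.] [275. 256.]

[... 630 characters left out ...]
75. 184.]
scoop 0.71 [532. 210.  33.] [175. 184.]
scoop 0.64 [ 496. -255.   16.] [331. 199.]
scoop_handle 0.6 [ 490. -259.   15.] [332. 201.]
scoop_lip 0.76 [ 494. -254.   13.] [330. 200.]
scoop_lip 0.69 [728. -85.  81.] [276. 116.]
wafer0 0.74 [ 473. -253.   17.] [331. 206.]
wafer0 0.74 [323. -99.  15.] [278. 257.]
wafer0 0.72 [ 651. -395.    8.] [376. 150.]
wafer0 0.68 [ 455. -244.   17.] [328. 212.]
wafer0 0.6 [ 443. -227.   16.] [322. 216.]
wafer0 0.57 [ 484. -252.   16.] [330. 203.]
wafer0 0.56 [ 498. -261.   18.] [333. 198.]
wafer0 0.44 [ 306. -258.   14.] [333. 263.]
jar0 0.97 [ 661. -238.   78.] [328. 139.]
jar0 0.76 [727. -83.  79.] [275. 117.]
bowl 0.83 [751. 196.  28.] [183. 114.]
```

```bash
python3 - <<'E'
import cv2
a=cv2.imread('pics/top0.png')
cv2.imwrite('pics/t1.png',cv2.resize(a[90:290,110:400],None,fx=2.75,fy=2.75,interpolation=cv2.INTER_CUBIC))
a=cv2.imread('pics/side0.png')
cv2.imwrite('pics/s1.png',cv2.resize(a[110:350,130:420],None,fx=2.5,fy=2.5,interpolation=cv2.INTER_CUBIC))
E
```

```text
(no output)
```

View pics/t1.png

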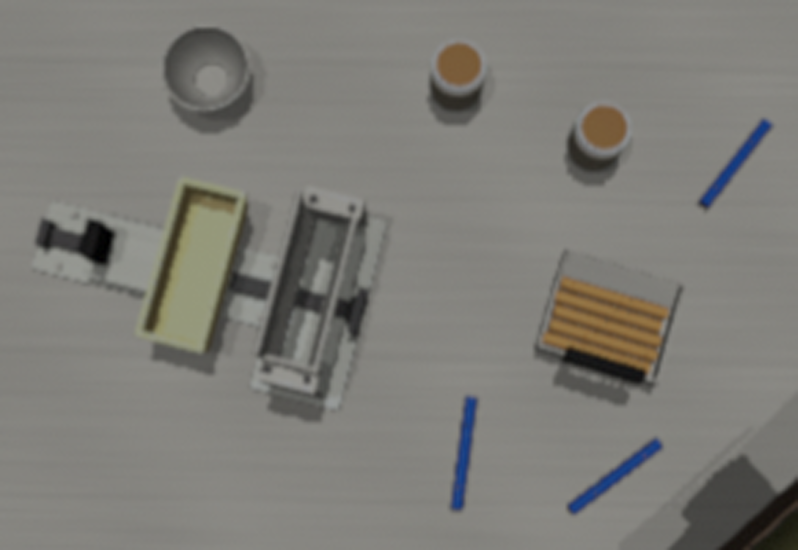

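View pics/s1.png

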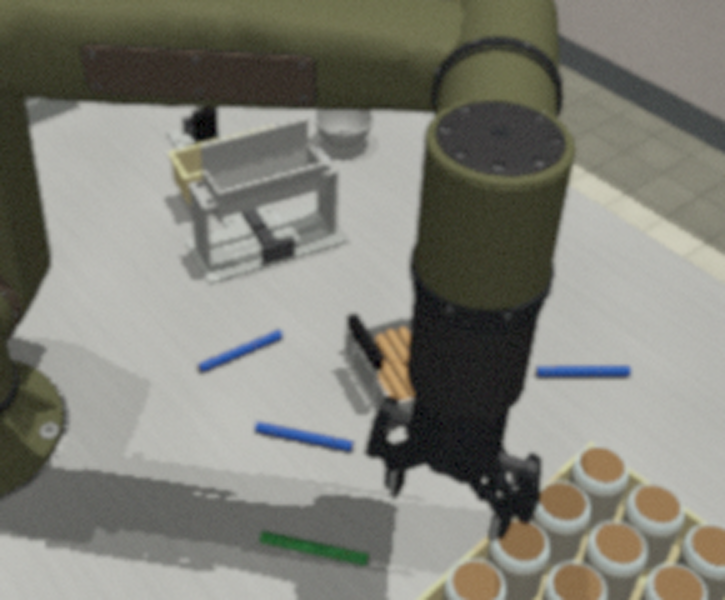

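The top crop shows the box at (190,265), the chute at (310,290) with its free rail end to the left, and the black grip at (97,241). The scoop is at (610,320), with its handle at (605,365). There are jars at (459,65) and (604,128), and the bowl at (208,70).

Stick candidates are:
- the golden rolls in the scoop at about (605,325)
- blue look-alikes at (735,165), (464,450) and (615,475)
- a green one at side crop (315,547)

I choose the golden ones in the scoop. The crop already confirms them.

```bash
python3 - <<'E'
from h import *
p=manip.get_image('top'); print(p['mtx'],p['dist_coeffs'])
f=lambda L:np.array(L)/2.75+[110,90]-0.4
def show(n,L,z):
    r=ray(p,f(L),z); print(n,r[:,:2].round(1).tolist(), 'c',r[:,:2].mean(0).round(1)); return r
b=show('boxrim',[(182,180),(245,192),(206,352),(139,335)],80)
d=(b[0]+b[1]-b[2]-b[3])/2; print('long',np.linalg.norm(d),np.degrees(np.arctan2(d[1],d[0])))
l=show('legtops',[(333,203),(290,373)],120); d=l[0]-l[1];print(np.linalg.norm(d),np.degrees(np.arctan2(d[1],d[0])))
show('grip',[(98,241)],88)
h=show('bar',[(565,352),(645,375)],91); d=h[0]-h[1];print(np.linalg.norm(d),np.degrees(np.arctan2(d[1],d[0])))
s=show('lip',[(567,250),(682,285)],14); d=s[0]-s[1];print(np.linalg.norm(d),np.degrees(np.arctan2(d[1],d[0])))
# bar by darkness
px=p['pixels'].astype(int); g=px.sum(2)
for nm,(u0,u1,v0,v1) in {'bar':(308,352,212,232),'grip':(138,153,168,188)}.items():
    m=np.zeros(g.shape,np.uint8); m[v0:v1,u0:u1]=(g[v0:v1,u0:u1]<110); 
    n,lab,st,c=cv2.connectedComponentsWithStats(m); k=1+np.argmax(st[1:,4]); print(nm,st[k],c[k])
    pts=np.argwhere(lab==k)[:,::-1].astype(np.float32); rr=cv2.minAreaRect(pts); print(rr)
    print(ray(p,[rr[0]],{'bar':91,'grip':88}[nm]))
E
```

```text
[[417.88427371   0.         254.7054665 ]
 [  0.         417.88427371 195.0733735 ]
 [  0.           0.           1.        ]] [-0.04248907  0.          0.          0.          0.        ]
boxrim [[608.5, 201.8], [596.4, 135.1], [428.2, 169.5], [444.7, 239.3]] c [519.4 186.4]
long 169.84850375620627 -12.21975208846422
legtops [[576.9, 40.0], [405.1, 78.5]] c [491.   59.2]
176.0198377159958 -12.639113412543997
grip [[540.9, 284.7]] c [540.9 284.7]
bar [[432.3, -196.5], [410.1, -277.3]] c [ 421.2 -236.9]
83.80075233818286 74.60489395519926
lip [[551.3, -209.8], [514.3, -335.1]] c [ 532.8 -272.5]
130.59106158834476 73.53998020973978
bar [315 217  29  12 128] [329.390625 222.71875 ]
((329.248291015625, 222.6842803955078), (28.825000762939453, 4.492208003997803), 16.927515029907227)
[[ 418.64943795 -235.93496435   91.        ]]
grip [139 171  12  15 121] [144.65289256 177.92561983]
((145.1000213623047, 177.80001831054688), (10.733125686645508, 12.074766159057617), 26.56505012512207)
[[539.26002074 285.01794419  88.        ]]
```

```bash
cat >> h.py <<'E'
def frame(o,a):
    a=np.radians(a);c,s=np.cos(a),np.sin(a)
    return lambda P:np.array(P,float)@np.array([[c,-s,0],[s,c,0],[0,0,1]]).T+np.array([o[0],o[1],0])
def draw(im,p,F,polys,col,k,off):
    for P in polys:
        q=((proj(p,F(P))-off+.5)*k*8-4).round().astype(int); cv2.polylines(im,[q],False,col,1,cv2.LINE_AA,3)
def rect(x0,x1,y0,y1,z): return [(x0,y0,z),(x1,y0,z),(x1,y1,z),(x0,y1,z),(x0,y0,z)]
ST=[rect(-76,76,-25,25,138),rect(-76,76,25,27,179),rect(-76,76,-15,15,86)]
BX=lambda s:[rect(-86,86,-36.5+140-s,36.5+140-s,80),rect(-20,20,99+140-s,117+140-s,88)]
SC=[rect(-65,-49,-42,42,91),[(60,-67,15),(60,67,15)],rect(-53,-50,-67,67,40),[(-50,-67,30),(30,-67,30)],[(-50,67,30),(30,67,30)]]
def over(p,u0,v0,u1,v1,k,items,f):
    im=cv2.resize(cv2.cvtColor(p['pixels'],cv2.COLOR_RGB2BGR)[v0:v1,u0:u1],None,fx=k,fy=k,interpolation=cv2.INTER_CUBIC)
    for F,polys,col in items: draw(im,p,F,polys,col,k,np.array([u0,v0]))
    cv2.imwrite('pics/'+f,im)
E
python3 - <<'E'
from h import *
p=manip.get_image('top'); S=frame((490,53),-12.4); C=frame((477,-252.5),-16)
it=[(S,ST,(0,0,255)),(S,BX(0),(255,0,255)),(C,SC,(0,0,255))]
over(p,115,135,375,245,3,it,'o1.png')
q=manip.get_image('side'); over(q,185,140,345,290,4,it,'o2.png')
a=cv2.imread('pics/o1.png');b=cv2.imread('pics/o2.png')
E
```

```text
(no output)
```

View pics/o1.png

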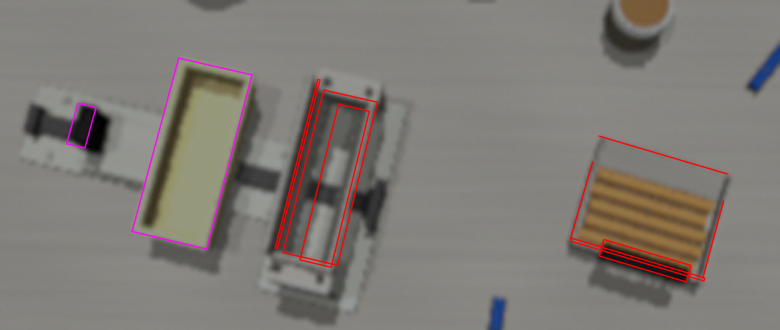

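View pics/o2.png

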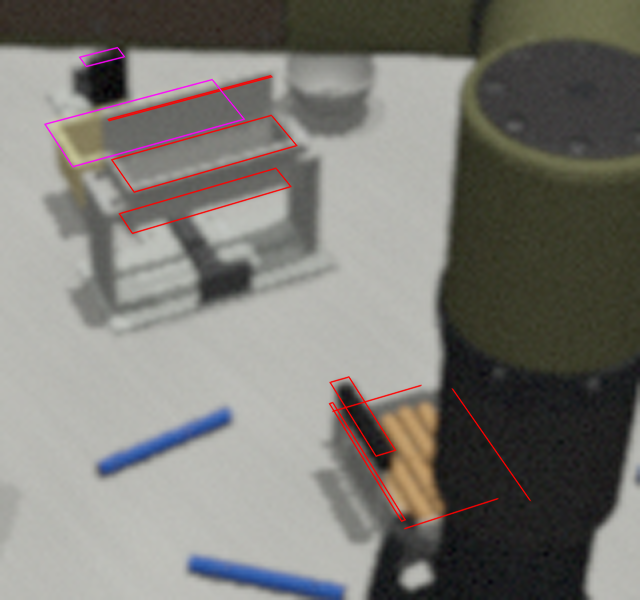

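The overlay fits to within 2–3 mm. That puts the station at about (490,53) with a yaw of -12.4°, the box fully out, and the scoop yaw at about -16°. I'll push the box first.

>>> {"name": "servo_tool", "arguments": {"rows": [{"gripper": 0, "dp": [0, 0, 0], "yaw": 7.06}, {"gripper": 0, "dp": [0, 0, 0], "yaw": 7.06}, {"gripper": 0, "dp": [0, 0, 0], "yaw": 7.06}, {"gripper": 0, "dp": [0, 0, 0], "yaw": 7.06}, {"gripper": 0, "dp": [0, 0, 0], "yaw": 7.06}, {"gripper": 0, "dp": [-0.006, 0.0465, 0], "yaw": 0}, {"gripper": 0, "dp": [-0.006, 0.0465, 0], "yaw": 0}, {"gripper": 0, "dp": [-0.006, 0.0465, 0], "yaw": 0}, {"gripper": 0, "dp": [-0.006, 0.0465, 0], "yaw": 0}, {"gripper": 0, "dp": [-0.006, 0.0465, 0], "yaw": 0}, {"gripper": 0, "dp": [-0.006, 0.0465, 0], "yaw": 0}, {"gripper": 0, "dp": [-0.006, 0.0465, 0], "yaw": 0}]}}

```text
clock: 2.45
tool_pos: [344.5, -242.1, 250.5]
tool_rot: [[-0.977, 0.215, 0.001], [0.215, 0.977, -0.0], [-0.001, 0.0, -1.0]]
wrist_force: [1.6, 0.6, -0.0]
gripper_width: -0.003
grasp_force: 0.0
```

>>> {"name": "servo_tool", "arguments": {"rows": [{"gripper": 0, "dp": [-0.006, 0.0465, 0], "yaw": 0}, {"gripper": 0, "dp": [-0.006, 0.0465, 0], "yaw": 0}, {"gripper": 0, "dp": [-0.006, 0.0465, 0], "yaw": 0}, {"gripper": 0, "dp": [-0.006, 0.0465, 0], "yaw": 0}, {"gripper": 0, "dp": [-0.006, 0.0465, 0], "yaw": 0}, {"gripper": 0, "dp": [-0.006, 0.0465, 0], "yaw": 0}, {"gripper": 0, "dp": [-0.006, 0.0465, 0], "yaw": 0}, {"gripper": 0, "dp": [-0.006, 0.0465, 0], "yaw": 0}, {"gripper": 0, "dp": [-0.006, 0.0465, 0], "yaw": 0}, {"gripper": 0, "dp": [-0.006, 0.0465, 0], "yaw": 0}, {"gripper": 0, "dp": [-0.006, 0.0465, 0], "yaw": 0}, {"gripper": 0, "dp": [-0.006, 0.0465, 0], "yaw": 0}]}}

```text
clock: 3.65
tool_pos: [534.9, 287.7, 250.4]
tool_rot: [[-0.977, 0.214, 0.0], [0.214, 0.977, 0.0], [-0.0, 0.0, -1.0]]
wrist_force: [0.3, -0.8, 0.8]
gripper_width: 0.002
grasp_force: 0.0
```

>>> {"name": "servo_tool", "arguments": {"rows": [{"gripper": 0, "dp": [-0.006, 0.045, 0], "yaw": 0}, {"gripper": 0, "dp": [0, 0.008, 0.045], "yaw": 0}, {"gripper": 0, "dp": [0, 0, 0.045], "yaw": 0}, {"gripper": 0, "dp": [0, 0, 0.045], "yaw": 0}, {"gripper": 0, "dp": [0, 0, 0.045], "yaw": 0}, {"gripper": 0, "dp": [0, 0, 0.005], "yaw": 0}, {"gripper": 0, "dp": [0, -0.02, 0], "yaw": 0}, {"gripper": 0, "dp": [0, -0.02, 0], "yaw": 0}, {"gripper": 0, "dp": [0, -0.02, 0], "yaw": 0}, {"gripper": 0, "dp": [0, -0.02, 0], "yaw": 0}, {"gripper": 0, "dp": [0, -0.02, 0], "yaw": 0}, {"gripper": 0, "dp": [0, -0.02, 0], "yaw": 0}]}}

```text
clock: 4.85
tool_pos: [527.0, 219.8, 69.0]
tool_rot: [[-0.977, 0.214, 0.004], [0.214, 0.977, 0.003], [-0.003, 0.004, -1.0]]
wrist_force: [-1.8, 3.2, 1.7]
gripper_width: 0.001
grasp_force: 1.8
```

>>> {"name": "servo_tool", "arguments": {"rows": [{"gripper": 0, "dp": [0, -0.02, 0], "yaw": 0}, {"gripper": 0, "dp": [0, -0.01, 0], "yaw": 0}, {"gripper": 0, "dp": [0, -0.01, 0], "yaw": 0}, {"gripper": 0, "dp": [0, -0.004, 0], "yaw": 0}]}}

```text
clock: 5.25
tool_pos: [520.4, 187.6, 69.4]
tool_rot: [[-0.977, 0.211, 0.014], [0.211, 0.977, 0.025], [-0.009, 0.027, -1.0]]
wrist_force: [7.0, 50.8, -5.4]
gripper_width: 0.003
grasp_force: 33.9
```

>>> {"name": "servo_tool", "arguments": {"rows": [{"gripper": 0, "dp": [0, 0.02, 0], "yaw": 0}, {"gripper": 0, "dp": [0, 0.02, 0], "yaw": 0}, {"gripper": 0, "dp": [0, 0, -0.05], "yaw": 0}, {"gripper": 0, "dp": [0, 0, -0.05], "yaw": 0}, {"gripper": 0, "dp": [0, 0, -0.05], "yaw": 0}, {"gripper": 0.0854, "dp": [0, -0.048, 0], "yaw": 0}, {"gripper": 0.0854, "dp": [0, -0.048, 0], "yaw": 0}, {"gripper": 0.0854, "dp": [0, -0.048, 0], "yaw": 0}, {"gripper": 0.0854, "dp": [0, -0.048, 0], "yaw": 0}, {"gripper": 0.0854, "dp": [0, -0.048, 0], "yaw": 0}, {"gripper": 0.0854, "dp": [0, -0.048, 0], "yaw": 0}, {"gripper": 0.0854, "dp": [0, -0.048, 0], "yaw": 0.9}]}}

```text
clock: 6.45
tool_pos: [452.4, -114.9, 216.0]
tool_rot: [[-0.973, 0.23, -0.0], [0.23, 0.973, -0.001], [-0.0, -0.001, -1.0]]
wrist_force: [1.7, -0.1, 0.4]
gripper_width: 0.998
grasp_force: 0.0
```

```bash
python3 - <<'E'
from h import *
print(manip.read_state()['tool_pos'])
p=manip.get_image('top'); S=frame((490.5,56),-12.4); C=frame((477,-252.5),-16)
it=[(S,ST,(0,0,255)),(S,BX(140),(255,0,255)),(C,SC,(0,0,255))]
q=manip.get_image('side')
over(p,150,150,250,240,4,it,'a.png'); over(q,185,145,285,235,4,it,'b.png')
over(p,300,165,360,240,6.66,it,'c.png');over(q,255,220,325,290,6.66,it,'d.png')
L=[cv2.imread('pics/%s.png'%n) for n in 'abcd']; save(q,'side2.png')
cv2.imwrite('pics/m2.png',np.hstack(L[:2]))
H=max(x.shape[0] for x in L[2:]); cv2.imwrite('pics/m3.png',np.hstack([cv2.copyMakeBorder(x,0,H-x.shape[0],0,0,0) for x in L[2:]]))
E
```

```text
[ 452.42149852 -114.91753303  215.97382135]
```

View pics/m2.png

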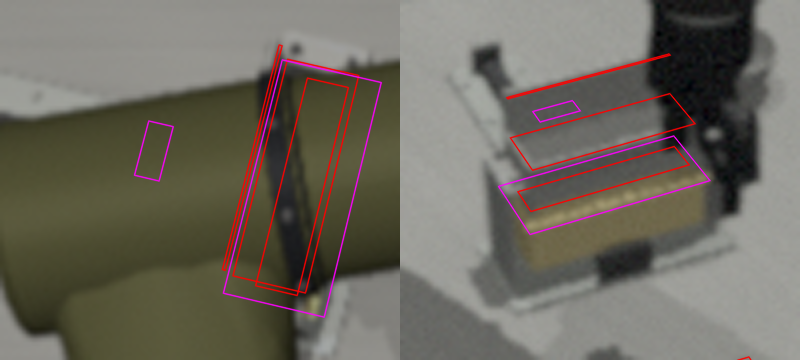

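View pics/m3.png

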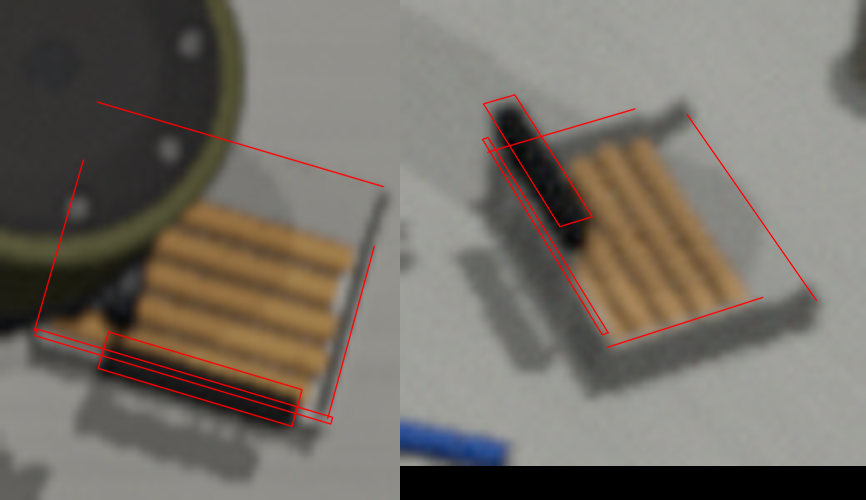

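The box is home: its cream rim sits under the chute at side crop (600,190). Next I'll fit the bar's silhouette in both views.

```bash
cat > fit.py <<'E'
from h import *
from scipy.optimize import minimize
def soft(p,img,win,lo=25,hi=75):
    g=img.astype(float).mean(2); u0,v0,u1,v1=win
    return np.clip((hi-g[v0:v1,u0:u1])/(hi-lo),0,1)
def render(p,F,win,K=8):
    P=[(x,y,z) for x in(-65,-49) for y in(-42,42) for z in(69,91)]
    u0,v0,u1,v1=win; q=((proj(p,F(P))-[u0,v0]+.5)*K).astype(np.float32)
    m=np.zeros(((v1-v0)*K,(u1-u0)*K),np.float32); cv2.fillConvexPoly(m,np.round(cv2.convexHull(q)*16).astype(np.int32),1.,cv2.LINE_8,4)
    m=cv2.GaussianBlur(m,(0,0),0.6*K)
    return cv2.resize(m,(u1-u0,v1-v0),interpolation=cv2.INTER_AREA)
E
python3 - <<'E'
from fit import *
P={n:manip.get_image(n) for n in('top','side')}
I={'top':cv2.imread('pics/top0.png'),'side':cv2.imread('pics/side2.png')}
W={'top':(309,211,352,233),'side':(265,229,290,262)}
for sel in (['top'],['side'],['top','side']):
    T={n:soft(P[n],I[n],W[n]) for n in sel}
    def cost(v):
        F=frame(v[:2],v[2]); return sum(((render(P[n],F,W[n])-T[n])**2).sum() for n in sel)
    r=min((minimize(cost,[477+a,-252.5+b,-16],method='Nelder-Mead',options=dict(initial_simplex=[[477+a,-252.5+b,-16],[483+a,-252+b,-16],[477+a,-247+b,-16],[477+a,-252+b,-13]])) for a in(-3,3) for b in(-3,3)),key=lambda r:r.fun)
    v=r.x; print(sel,v.round(2),round(r.fun,2),'handle',frame(v[:2],v[2])([(-57,0,80)]).round(1))
E
```

```text
['top'] [ 474.22 -252.79  -15.96] 19.33 handle [[ 419.4 -237.1   80. ]]
['side'] [ 477.39 -258.02  -19.56] 38.69 handle [[ 423.7 -238.9   80. ]]
['top', 'side'] [ 475.65 -252.66  -16.23] 70.62 handle [[ 420.9 -236.7   80. ]]
```

>>> {"name": "servo_tool", "arguments": {"rows": [{"gripper": 0.0854, "dp": [0, 0, 0], "yaw": 2.7}, {"gripper": 0.0854, "dp": [-0.001, -0.042, 0.02], "yaw": 0}, {"gripper": 0.0854, "dp": [-0.001, -0.042, 0.02], "yaw": 0}, {"gripper": 0.0854, "dp": [-0.001, -0.042, 0.02], "yaw": 0}, {"gripper": 0.0854, "dp": [0, 0, 0.03], "yaw": 0}, {"gripper": 0.0854, "dp": [0, 0, 0.014], "yaw": 0}, {"gripper": 0.0854, "dp": [0, 0, 0], "yaw": 0}]}}

```text
clock: 7.35
tool_pos: [420.6, -233.8, 109.1]
tool_rot: [[-0.962, 0.274, -0.005], [0.274, 0.962, 0.001], [0.005, -0.0, -1.0]]
wrist_force: [0.2, 0.1, -0.3]
gripper_width: 1.003
grasp_force: 0.0
```

```bash
python3 - <<'E'
from h import *
s=manip.read_state();print(s['tool_pos'],s['wrist_force'],s['ft_torque'])
q=manip.get_image('side');t=manip.get_image('top')
C=frame((475.2,-253),-16)
B=[rect(-65,-49,-42,42,91)]
over(q,235,205,325,285,7,[(C,B,(0,0,255))],'e.png')
E
```

```text
[ 420.59332614 -233.75292799  109.11152022] [ 0.21003074  0.05308172 -0.33282132] [ 0.04859792  0.01258157 -0.02539262]
```

View pics/e.png

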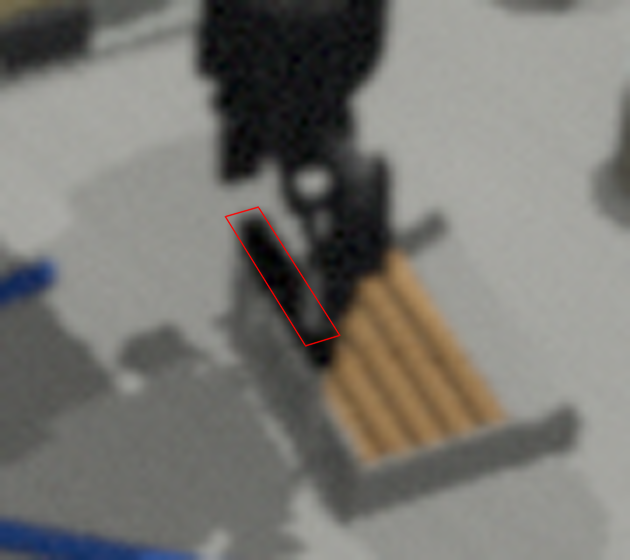

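```bash
python3 - <<'E'
from h import *
q=manip.get_image('side');s=manip.read_state();p,R=s['tool_pos'],s['tool_rot']
for sg in(-1,1):
  for yy in (42.7,57):
   for xx in(-11,11):
    for zz in (6,19): print(sg,yy,xx,zz,((proj(q,p+R@[xx,sg*yy,zz])[0]-[235,205]+.5)*7).round())
E
```

```text
-1 42.7 -11 6 [348. 302.]
-1 42.7 -11 19 [346. 323.]
-1 42.7 11 6 [301. 316.]
-1 42.7 11 19 [299. 338.]
-1 57 -11 6 [363. 325.]
-1 57 -11 19 [361. 346.]
-1 57 11 6 [315. 339.]
-1 57 11 19 [314. 361.]
1 42.7 -11 6 [264. 173.]
1 42.7 -11 19 [263. 194.]
1 42.7 11 6 [219. 186.]
1 42.7 11 19 [218. 207.]
1 57 -11 6 [251. 152.]
1 57 -11 19 [250. 173.]
1 57 11 6 [206. 165.]
1 57 11 19 [205. 186.]
```

>>> {"name": "servo_tool", "arguments": {"rows": [{"gripper": 0.0854, "dp": [-0.001, -0.003, 0.006], "yaw": 0}, {"gripper": 0.0854, "dp": [0, 0, 0.004], "yaw": 0}, {"gripper": 0.0854, "dp": [0, 0, 0.003], "yaw": 0}, {"gripper": 0.0854, "dp": [0, 0, 0.002], "yaw": 0}, {"gripper": 0.0854, "dp": [0, 0, 0], "yaw": 0}]}}

```text
clock: 8.0
tool_pos: [421.1, -238.1, 95.9]
tool_rot: [[-0.961, 0.276, -0.001], [0.276, 0.961, 0.0], [0.001, 0.0, -1.0]]
wrist_force: [0.4, 0.7, 0.4]
gripper_width: 1.006
grasp_force: 0.0
```

```bash
cat > st.py <<'E'
from h import *
s=manip.read_state();R=np.array(s['tool_rot'])
print('pos',np.round(s['tool_pos'],1),'Ftool',(R.T@s['wrist_force']).round(1),'Ttool',(R.T@s['ft_torque']).round(2),'w',round(s['gripper_width']*85.4,2),'g',s['grasp_force'],s['clock'],np.round(R,3).tolist())
E
python3 st.py
```

```text
pos [ 421.1 -238.1   95.9] Ftool [-0.2  0.8 -0.4] Ttool [0.01 0.04 0.03] w 85.9 g 0.0 8.0 [[-0.961, 0.276, -0.001], [0.276, 0.961, 0.0], [0.001, 0.0, -1.0]]
```

>>> {"name": "servo_tool", "arguments": {"rows": [{"gripper": 0.0854, "dp": [0, 0, 0.002], "yaw": 0}, {"gripper": 0.0854, "dp": [0, 0, 0.002], "yaw": 0}, {"gripper": 0.0854, "dp": [0, 0, 0], "yaw": 0}]}}

```text
clock: 8.3
tool_pos: [421.2, -238.1, 91.9]
tool_rot: [[-0.961, 0.276, -0.001], [0.276, 0.961, 0.0], [0.001, 0.0, -1.0]]
wrist_force: [0.3, -0.7, 0.1]
gripper_width: 1.0
grasp_force: 0.0
```

```bash
python3 st.py
```

```text
pos [ 421.2 -238.1   91.9] Ftool [-0.5 -0.6 -0.1] Ttool [-0.03 -0.03 -0.05] w 85.36 g 0.0 8.3 [[-0.961, 0.276, -0.001], [0.276, 0.961, 0.0], [0.001, 0.0, -1.0]]
```

>>> {"name": "servo_tool", "arguments": {"rows": [{"gripper": 0.0854, "dp": [0, 0, 0.003], "yaw": 0}, {"gripper": 0.0854, "dp": [0, 0, 0.003], "yaw": 0}, {"gripper": 0.0854, "dp": [0, 0, 0], "yaw": 0}]}}

```text
clock: 8.6
tool_pos: [421.0, -238.0, 85.6]
tool_rot: [[-0.961, 0.276, -0.001], [0.276, 0.961, 0.0], [0.001, 0.0, -1.0]]
wrist_force: [-1.2, -0.2, 0.2]
gripper_width: 1.002
grasp_force: 0.0
```

```bash
python3 st.py
```

```text
pos [ 421.  -238.    85.6] Ftool [ 1.1 -0.5 -0.2] Ttool [-0.06 -0.   -0.01] w 85.53 g 0.0 8.6 [[-0.961, 0.276, -0.001], [0.276, 0.961, 0.0], [0.001, 0.0, -1.0]]
```

>>> {"name": "servo_tool", "arguments": {"rows": [{"gripper": 0.0854, "dp": [0, 0, 0.005], "yaw": 0}, {"gripper": 0.0854, "dp": [0, 0, 0.005], "yaw": 0}, {"gripper": 0.0854, "dp": [0, 0, 0.005], "yaw": 0}, {"gripper": 0.0854, "dp": [0, 0, 0.003], "yaw": 0}, {"gripper": 0.0854, "dp": [0, 0, 0], "yaw": 0}]}}

```text
clock: 9.1
tool_pos: [421.0, -238.0, 67.6]
tool_rot: [[-0.961, 0.276, -0.001], [0.276, 0.961, 0.0], [0.001, 0.0, -1.0]]
wrist_force: [0.7, -1.1, 0.7]
gripper_width: 0.997
grasp_force: 0.0
```

```bash
python3 st.py; python3 - <<'E'
from h import *
q=manip.get_image('side')
over(q,235,205,325,285,7,[],'f.png')
E
```

```text
pos [ 421.  -238.    67.6] Ftool [-0.9 -0.8 -0.7] Ttool [0.03 0.04 0.  ] w 85.17 g 0.0 9.1 [[-0.961, 0.276, -0.001], [0.276, 0.961, 0.0], [0.001, 0.0, -1.0]]
```

View pics/f.png

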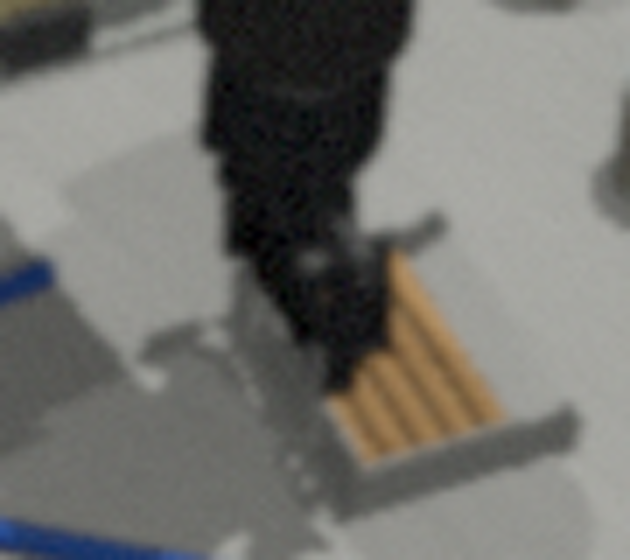

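The fingers straddle the bar at around (320,330), and the scoop hasn't been disturbed. Closing on the bar's ends now.

>>> {"name": "servo_tool", "arguments": {"rows": [{"gripper": 0.07, "dp": [0, 0, 0], "yaw": 0}, {"gripper": 0.07, "dp": [0, 0, 0], "yaw": 0}, {"gripper": 0.07, "dp": [0, 0, 0], "yaw": 0}, {"gripper": 0.07, "dp": [0, 0, 0], "yaw": 0}]}}

```text
clock: 9.55
tool_pos: [421.4, -238.2, 68.7]
tool_rot: [[-0.961, 0.275, 0.0], [0.275, 0.961, -0.0], [-0.0, -0.0, -1.0]]
wrist_force: [-1.6, 1.1, 3.9]
gripper_width: 0.969
grasp_force: 76.5
```

```bash
python3 st.py
```

```text
pos [ 421.4 -238.2   68.7] Ftool [ 1.8  0.6 -3.9] Ttool [-0.26  0.64  0.04] w 82.72 g 76.4791488647461 9.55 [[-0.961, 0.275, 0.0], [0.275, 0.961, -0.0], [-0.0, -0.0, -1.0]]
```

>>> {"name": "servo_tool", "arguments": {"rows": [{"gripper": 0.07, "dp": [0, 0, -0.004], "yaw": 0}, {"gripper": 0.07, "dp": [0, 0, -0.004], "yaw": 0}, {"gripper": 0.07, "dp": [0, 0, -0.006], "yaw": 0}, {"gripper": 0.07, "dp": [0, 0, -0.006], "yaw": 0}, {"gripper": 0.07, "dp": [0, 0, 0], "yaw": 0}, {"gripper": 0.07, "dp": [0, 0, 0], "yaw": 0}]}}

```text
clock: 10.15
tool_pos: [421.4, -238.0, 88.4]
tool_rot: [[-0.961, 0.276, 0.0], [0.276, 0.961, 0.0], [-0.0, 0.0, -1.0]]
wrist_force: [-0.4, -0.2, -4.1]
gripper_width: 0.97
grasp_force: 76.0
```

```bash
python3 st.py; python3 - <<'E'
from h import *
q=manip.get_image('side')
C=frame((475.6,-254),-16); up=lambda P:C(P)+[0,0,19.]
over(q,235,195,325,285,6.6,[(up,[[(60,-67,15),(60,67,15)],[(-50,-67,40),(-50,67,40)],[(-50,-67,30),(30,-67,30)]],(0,0,255))],'g.png')
E
```

```text
pos [ 421.4 -238.    88.4] Ftool [ 0.4 -0.3  4.1] Ttool [-0.01  0.15  0.02] w 82.84 g 76.03155970573425 10.15 [[-0.961, 0.276, 0.0], [0.276, 0.961, 0.0], [-0.0, 0.0, -1.0]]
```

View pics/g.png

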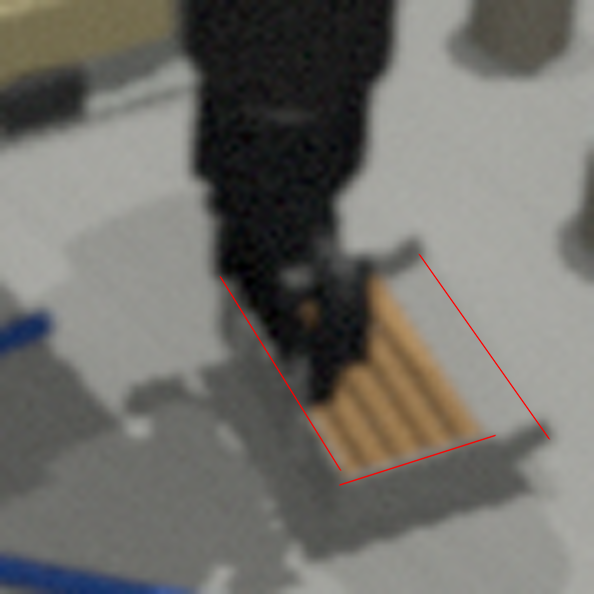

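The scoop hangs level, with the lip line on the model raised by 19 mm. Next I'll lift, turn and carry it.

>>> {"name": "servo_tool", "arguments": {"rows": [{"gripper": 0.07, "dp": [0, 0, -0.015], "yaw": 0}, {"gripper": 0.07, "dp": [0, 0, -0.025], "yaw": -2}, {"gripper": 0.07, "dp": [0, 0, -0.03], "yaw": -4.6}, {"gripper": 0.07, "dp": [0, 0, -0.03], "yaw": -6}, {"gripper": 0.07, "dp": [0, 0, -0.022], "yaw": -6}, {"gripper": 0.07, "dp": [0, 0, -0.012], "yaw": -6}, {"gripper": 0.07, "dp": [0, 0, 0], "yaw": -6}, {"gripper": 0.07, "dp": [0, 0, 0], "yaw": -6}, {"gripper": 0.07, "dp": [0, 0, 0], "yaw": -6}, {"gripper": 0.07, "dp": [0, 0, 0], "yaw": -6}, {"gripper": 0.07, "dp": [0, 0, 0], "yaw": -6}, {"gripper": 0.07, "dp": [0, 0, 0], "yaw": -6}]}}

```text
clock: 11.4
tool_pos: [421.3, -238.3, 223.4]
tool_rot: [[-0.709, -0.705, 0.001], [-0.705, 0.709, -0.0], [-0.0, -0.001, -1.0]]
wrist_force: [-0.1, 0.3, -3.2]
gripper_width: 0.969
grasp_force: 76.9
```

>>> {"name": "servo_tool", "arguments": {"rows": [{"gripper": 0.07, "dp": [0, 0, 0], "yaw": -6}, {"gripper": 0.07, "dp": [0, 0, 0], "yaw": -6}, {"gripper": 0.07, "dp": [0, 0, 0], "yaw": -6}, {"gripper": 0.07, "dp": [0, 0, 0], "yaw": -6}, {"gripper": 0.07, "dp": [0, 0, 0], "yaw": -6}, {"gripper": 0.07, "dp": [0, 0, 0], "yaw": -3}, {"gripper": 0.07, "dp": [0, 0, 0], "yaw": 0}]}}

```text
clock: 12.1
tool_pos: [421.3, -238.3, 223.3]
tool_rot: [[-0.214, -0.977, 0.001], [-0.977, 0.214, -0.0], [0.0, -0.001, -1.0]]
wrist_force: [1.0, 1.0, -3.2]
gripper_width: 0.973
grasp_force: 76.9
```

```bash
python3 st.py; python3 - <<'E'
from h import *
s=manip.read_state();print(s['qpos'].round(1))
R=s['tool_rot'];d=np.array([468.6,-43.6,222])-s['tool_pos'];print(R.T@d, np.degrees(np.arctan2(R[1,1],R[0,1])))
E
```

```text
pos [ 421.3 -238.3  223.3] Ftool [-1.2 -0.8  3.2] Ttool [-0.    0.1   0.04] w 83.09 g 76.87079429626465 12.1 [[-0.214, -0.977, 0.001], [-0.977, 0.214, -0.0], [0.0, -0.001, -1.0]]
[ -5.5 -15.8 -14.6   0.  -91.2  -6.9]
[-200.27947236   -4.43523022    1.2750393 ] 167.62505828227552
```

>>> {"name": "servo_tool", "arguments": {"rows": [{"gripper": 0.07, "dp": [-0.01, -0.004, 0], "yaw": 0}, {"gripper": 0.07, "dp": [-0.02, 0, 0], "yaw": 0}, {"gripper": 0.07, "dp": [-0.025, 0, 0], "yaw": 0}, {"gripper": 0.07, "dp": [-0.025, 0, 0], "yaw": 0}, {"gripper": 0.07, "dp": [-0.025, 0, 0], "yaw": 0}, {"gripper": 0.07, "dp": [-0.025, 0, 0], "yaw": 0}, {"gripper": 0.07, "dp": [-0.015, 0, 0], "yaw": 0}, {"gripper": 0.07, "dp": [-0.01, 0, 0], "yaw": 0}, {"gripper": 0.07, "dp": [-0.005, 0, 0], "yaw": 0}, {"gripper": 0.07, "dp": [0, 0, 0], "yaw": 0}]}}

```text
clock: 13.1
tool_pos: [459.7, -82.4, 222.4]
tool_rot: [[-0.214, -0.977, -0.0], [-0.977, 0.214, -0.0], [0.0, 0.0, -1.0]]
wrist_force: [-0.4, 0.0, -3.0]
gripper_width: 0.97
grasp_force: 76.9
```

```bash
python3 st.py; python3 - <<'E'
from h import *
s=manip.read_state();p=s['tool_pos'];R=s['tool_rot']
q=manip.get_image('side')
S=frame((490.5,56),-12.4)
h=p+[0,0,11.3]; a=np.radians(77.6);x=np.array([np.cos(a),np.sin(a),0]);y=np.array([-x[1],x[0],0])
F=lambda P:h+(np.array(P,float)-[-57,0,80])@np.array([x,y,[0,0,1]])
over(q,195,140,315,240,6.6,[(F,[[(60,-67,15),(60,67,15)],[(-50,-67,40),(-50,67,40)],[(-50,-67,30),(30,-67,30)],[(-50,67,30),(30,67,30)]],(0,0,255)),(S,ST,(0,255,0))],'k.png')
E
```

```text
pos [459.7 -82.4 222.4] Ftool [0.1 0.4 3. ] Ttool [-0.07  0.13 -0.  ] w 82.8 g 76.8750536441803 13.1 [[-0.214, -0.977, -0.0], [-0.977, 0.214, -0.0], [0.0, 0.0, -1.0]]
```

View pics/k.png

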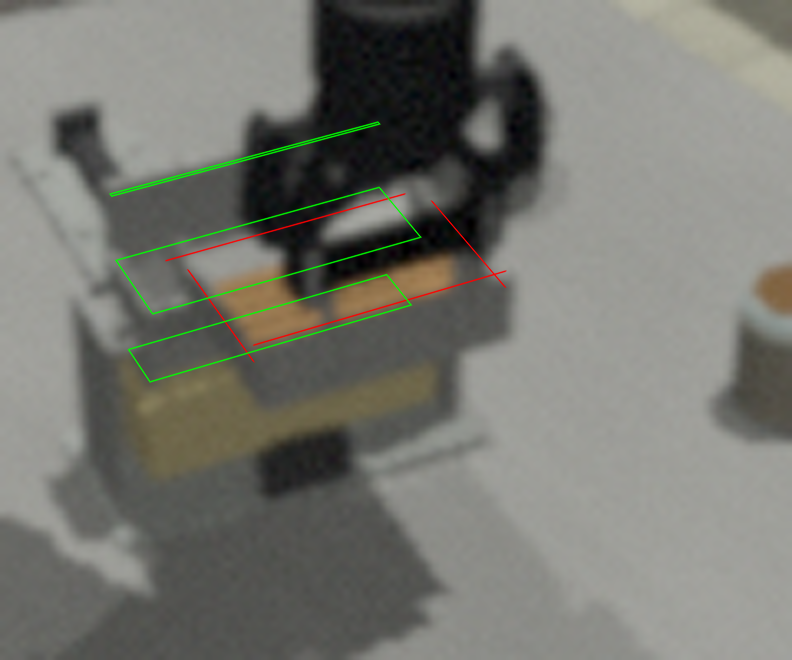

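>>> {"name": "servo_tool", "arguments": {"rows": [{"gripper": 0.07, "dp": [-0.007, 0, 0.002], "yaw": 0}, {"gripper": 0.07, "dp": [-0.012, 0, 0.003], "yaw": 0}, {"gripper": 0.07, "dp": [-0.012, 0, 0], "yaw": 0}, {"gripper": 0.07, "dp": [-0.008, 0, 0], "yaw": 0}, {"gripper": 0.07, "dp": [-0.004, 0, 0], "yaw": 0}, {"gripper": 0.07, "dp": [-0.002, 0, 0], "yaw": 0}, {"gripper": 0.07, "dp": [0, 0, 0], "yaw": 0}]}}

```text
clock: 13.85
tool_pos: [469.3, -38.5, 217.4]
tool_rot: [[-0.214, -0.977, -0.0], [-0.977, 0.214, 0.0], [-0.0, 0.0, -1.0]]
wrist_force: [0.2, -0.8, -3.0]
gripper_width: 0.97
grasp_force: 76.9
```

```bash
python3 st.py
```

```text
pos [469.3 -38.5 217.4] Ftool [ 0.8 -0.4  3. ] Ttool [0.   0.12 0.01] w 82.85 g 76.86864495277405 13.85 [[-0.214, -0.977, -0.0], [-0.977, 0.214, 0.0], [-0.0, 0.0, -1.0]]
```

>>> {"name": "servo_tool", "arguments": {"rows": [{"gripper": 0.07, "dp": [-0.003, 0, 0], "yaw": 0}, {"gripper": 0.07, "dp": [-0.003, 0, 0], "yaw": 0}, {"gripper": 0.07, "dp": [0, 0, 0], "yaw": 0}]}}

```text
clock: 14.15
tool_pos: [470.6, -32.7, 217.3]
tool_rot: [[-0.215, -0.977, -0.0], [-0.977, 0.215, 0.0], [-0.0, 0.0, -1.0]]
wrist_force: [0.2, 0.3, -3.8]
gripper_width: 0.972
grasp_force: 76.9
```

```bash
python3 st.py
```

```text
pos [470.6 -32.7 217.3] Ftool [-0.4 -0.2  3.8] Ttool [ 0.01  0.18 -0.  ] w 83.05 g 76.87300443649292 14.15 [[-0.215, -0.977, -0.0], [-0.977, 0.215, 0.0], [-0.0, 0.0, -1.0]]
```

>>> {"name": "servo_tool", "arguments": {"rows": [{"gripper": 0.07, "dp": [-0.003, 0, 0], "yaw": 0}, {"gripper": 0.07, "dp": [-0.003, 0, 0], "yaw": 0}, {"gripper": 0.07, "dp": [0, 0, 0], "yaw": 0}]}}

```text
clock: 14.45
tool_pos: [471.0, -29.5, 218.6]
tool_rot: [[-0.217, -0.976, -0.001], [-0.976, 0.217, -0.005], [0.005, 0.0, -1.0]]
wrist_force: [-4.3, -10.4, 1.0]
gripper_width: 0.971
grasp_force: 77.3
```

```bash
python3 st.py
```

```text
pos [471.  -29.5 218.6] Ftool [11.1  1.9 -0.9] Ttool [-0.66  3.57  0.24] w 82.9 g 77.30671048164368 14.45 [[-0.217, -0.976, -0.001], [-0.976, 0.217, -0.005], [0.005, 0.0, -1.0]]
```

>>> {"name": "servo_tool", "arguments": {"rows": [{"gripper": 0.07, "dp": [-0.003, 0, -0.004], "yaw": 0}, {"gripper": 0.07, "dp": [-0.003, 0, -0.004], "yaw": 0}, {"gripper": 0.07, "dp": [-0.003, 0, -0.004], "yaw": 0}, {"gripper": 0.07, "dp": [0, 0, 0], "yaw": 0}]}}

```text
clock: 14.85
tool_pos: [472.7, -20.8, 230.3]
tool_rot: [[-0.217, -0.976, -0.003], [-0.976, 0.217, -0.005], [0.006, 0.001, -1.0]]
wrist_force: [-5.2, -9.7, -1.1]
gripper_width: 0.973
grasp_force: 77.1
```

```bash
python3 st.py; python3 - <<'E'
from h import *
q=manip.get_image('side')
for k in('scoop_lip','scoop_handle','scoop','wafer0'):
    for r in manip.search_frame(q,k):
        print(k,round(r['p'],2),w(q,r['xyz']).round())
E
```

```text
pos [472.7 -20.8 230.3] Ftool [10.6  3.   1.2] Ttool [-0.75  4.05  0.16] w 83.08 g 77.10044145584106 14.85 [[-0.217, -0.976, -0.003], [-0.976, 0.217, -0.005], [0.006, 0.001, -1.0]]
scoop_lip 0.74 [461. -21. 193.]
scoop_handle 0.97 [464. -22. 188.]
scoop 0.98 [461. -26. 183.]
wafer0 0.72 [ 330. -101.   16.]
wafer0 0.5 [483.  21. 175.]
wafer0 0.49 [ 657. -404.   11.]
wafer0 0.46 [ 224. -394.   10.]
wafer0 0.44 [ 305. -267.   12.]
wafer0 0.18 [486.  38.  52.]
```

>>> {"name": "servo_tool", "arguments": {"rows": [{"gripper": 0.07, "dp": [-0.003, 0, -0.003], "yaw": 0}, {"gripper": 0.07, "dp": [-0.003, 0, -0.003], "yaw": 0}, {"gripper": 0.07, "dp": [-0.003, 0, -0.003], "yaw": 0}, {"gripper": 0.07, "dp": [-0.003, 0, -0.003], "yaw": 0}, {"gripper": 0.07, "dp": [-0.003, 0, -0.002], "yaw": 0}, {"gripper": 0.07, "dp": [-0.003, 0, -0.002], "yaw": 0}, {"gripper": 0.07, "dp": [0, 0, 0], "yaw": 0}]}}

```text
clock: 15.8
tool_pos: [476.7, -3.5, 247.0]
tool_rot: [[-0.217, -0.976, -0.001], [-0.976, 0.217, -0.006], [0.006, 0.0, -1.0]]
wrist_force: [-3.7, -10.5, 1.8]
gripper_width: 0.968
grasp_force: 77.5
```

```bash
python3 st.py
```

```text
pos [476.7  -3.5 247. ] Ftool [11.1  1.4 -1.7] Ttool [-0.84  4.23 -0.02] w 82.65 g 77.45728969573975 15.8 [[-0.217, -0.976, -0.001], [-0.976, 0.217, -0.006], [0.006, 0.0, -1.0]]
```

>>> {"name": "servo_tool", "arguments": {"rows": [{"gripper": 0.07, "dp": [-0.003, 0, -0.002], "yaw": 0}, {"gripper": 0.07, "dp": [-0.003, 0, -0.002], "yaw": 0}, {"gripper": 0.07, "dp": [-0.003, 0, -0.002], "yaw": 0}, {"gripper": 0.07, "dp": [-0.003, 0, -0.001], "yaw": 0}, {"gripper": 0.07, "dp": [-0.003, 0, -0.001], "yaw": 0}, {"gripper": 0.07, "dp": [-0.003, 0, -0.001], "yaw": 0}, {"gripper": 0.07, "dp": [-0.003, 0, -0.001], "yaw": 0}, {"gripper": 0.07, "dp": [-0.003, 0, -0.001], "yaw": 0}, {"gripper": 0.07, "dp": [-0.003, 0, -0.001], "yaw": 0}, {"gripper": 0.07, "dp": [-0.003, 0, 0], "yaw": 0}, {"gripper": 0.07, "dp": [0, 0, 0], "yaw": 0}]}}

```text
clock: 16.9
tool_pos: [483.9, 26.1, 258.9]
tool_rot: [[-0.217, -0.976, 0.0], [-0.976, 0.217, -0.005], [0.005, -0.002, -1.0]]
wrist_force: [-1.3, -9.0, -0.6]
gripper_width: 0.971
grasp_force: 76.4
```

```bash
python3 st.py; python3 - <<'E'
from h import *
for n in('side','top'):
  q=manip.get_image(n); save(q,n+'_t.png')
  for k in('scoop_lip','wafer0'):
    for r in manip.search_frame(q,k):
        x=w(q,r['xyz'])
        if x[2]>25: print(n,k,round(r['p'],2),x.round())
E
```

```text
pos [483.9  26.1 258.9] Ftool [ 9.  -0.7  0.6] Ttool [0.3  3.56 0.17] w 82.93 g 76.41949653625488 16.9 [[-0.217, -0.976, 0.0], [-0.976, 0.217, -0.005], [0.005, -0.002, -1.0]]
side scoop_lip 0.77 [471.   1. 231.]
top scoop_lip 0.62 [450.   2. 218.]
top wafer0 0.63 [450.  76. 174.]
```

>>> {"name": "servo_tool", "arguments": {"rows": [{"gripper": 0.07, "dp": [-0.003, 0, -0.001], "yaw": 0}, {"gripper": 0.07, "dp": [-0.003, 0, -0.001], "yaw": 0}, {"gripper": 0.07, "dp": [-0.003, 0, -0.001], "yaw": 0}, {"gripper": 0.07, "dp": [-0.003, 0, -0.001], "yaw": 0}, {"gripper": 0.07, "dp": [-0.003, 0, -0.001], "yaw": 0}, {"gripper": 0.07, "dp": [-0.002, 0, 0], "yaw": 0}, {"gripper": 0.07, "dp": [0, 0, 0], "yaw": 0}]}}

```text
clock: 17.9
tool_pos: [487.5, 43.1, 263.6]
tool_rot: [[-0.217, -0.976, 0.0], [-0.976, 0.217, -0.004], [0.004, -0.001, -1.0]]
wrist_force: [-1.2, -7.9, -0.5]
gripper_width: 0.973
grasp_force: 75.8
```

```bash
python3 st.py
```

```text
pos [487.5  43.1 263.6] Ftool [ 8.  -0.5  0.5] Ttool [0.13 3.07 0.14] w 83.09 g 75.80334663391113 17.9 [[-0.217, -0.976, 0.0], [-0.976, 0.217, -0.004], [0.004, -0.001, -1.0]]
```

>>> {"name": "servo_tool", "arguments": {"rows": [{"gripper": 0.07, "dp": [0.003, 0, 0], "yaw": 0}, {"gripper": 0.07, "dp": [0.003, 0, 0], "yaw": 0}, {"gripper": 0.07, "dp": [0.003, 0, 0], "yaw": 0}, {"gripper": 0.07, "dp": [0.003, 0, 0], "yaw": 0}, {"gripper": 0.07, "dp": [0.003, 0, 0], "yaw": 0}, {"gripper": 0.07, "dp": [0.002, 0, 0], "yaw": 0}, {"gripper": 0.07, "dp": [0.001, 0, 0], "yaw": 0}, {"gripper": 0.07, "dp": [0.001, 0, 0], "yaw": 0}, {"gripper": 0.07, "dp": [0.001, 0, 0], "yaw": 0}, {"gripper": 0.07, "dp": [0, 0, 0], "yaw": 0}, {"gripper": 0.07, "dp": [0, 0, 0], "yaw": 0}, {"gripper": 0.07, "dp": [0, 0, 0], "yaw": 0}]}}

```text
clock: 19.1
tool_pos: [483.4, 25.8, 262.3]
tool_rot: [[-0.215, -0.977, -0.0], [-0.977, 0.215, 0.0], [-0.0, 0.0, -1.0]]
wrist_force: [-0.5, 0.1, -2.9]
gripper_width: 0.966
grasp_force: 76.1
```

```bash
cat > look.py <<'E'
from h import *
import sys
for n in('side','top'):
  q=manip.get_image(n); save(q,n+sys.argv[1]+'.png')
  for k in('scoop_lip','wafer0'):
    for r in manip.search_frame(q,k):
        x=w(q,r['xyz'])
        if x[2]>20: print(n,k,round(r['p'],2),x.round())
  hsv=cv2.cvtColor(q['pixels'],cv2.COLOR_RGB2HSV)
  # golden pixels near the chute
  m=(hsv[...,0]>=8)&(hsv[...,0]<=18)&(hsv[...,1]>90)&(hsv[...,2]>70)
  c=proj(q,[490,56,150])[0]; yy,xx=np.nonzero(m); s=(abs(xx-c[0])<45)&(abs(yy-c[1])<45)
  print(n,'gold px',s.sum(),(xx[s].mean(),yy[s].mean()) if s.any() else '', 'chute px',c)
E
python3 st.py; python3 look.py _w
```

```text
pos [483.4  25.8 262.3] Ftool [0.  0.5 2.9] Ttool [ 0.08 -0.05 -0.06] w 82.53 g 76.13244295120239 19.1 [[-0.215, -0.977, -0.0], [-0.977, 0.215, 0.0], [-0.0, 0.0, -1.0]]
side scoop_lip 0.84 [470.  -3. 237.]
side scoop_lip 0.67 [ 657. -254.   64.]
side wafer0 0.47 [495.  86.  44.]
side gold px 73 (np.float64(232.95890410958904), np.float64(194.42465753424656)) chute px [235.11030565 174.43175813]
top scoop_lip 0.84 [453.  -6. 221.]
top scoop_lip 0.63 [477. 119.  26.]
top gold px 7 (np.float64(217.14285714285714), np.float64(217.42857142857142)) chute px [223.219993   192.74635482]
```

```bash
cat > gold.py <<'E'
import cv2,numpy as np,sys
for f in sys.argv[1:]:
    a=cv2.imread('pics/'+f+'.png'); h=cv2.cvtColor(a,cv2.COLOR_BGR2HSV).astype(int)
    u0,u1,v0,v1=((205,262,150,216) if 'side' in f else (195,255,160,225))
    print(f)
    for v in range(v0,v1,2):
        print(v,''.join('G' if 8<=h[v,u,0]<=18 and h[v,u,1]>90 and h[v,u,2]>70 else 'y' if 19<=h[v,u,0]<=32 and h[v,u,1]>60 else '#' if h[v,u,2]<45 else '.' if h[v,u,2]<120 else '-' for u in range(u0,u1)))
E
python3 gold.py side2 side_w
```

```text
side2
150 -------------------------------------------.######.......
152 ------------------------------------------..#############
154 ------------------------------------------.##############
156 -....-------------------------------------.#y############
158 ..##.------------------------------------..##############
160 #....----------------------------------...###############
162 ......-------------------------...........###############
164 -......-----------------..................###############
166 --......--------...........................##############
168 ---..........................................############
170 -----........................................############
172 ------.........................................##########
174 ------........................................###########
176 ------........................................######..###
178 --------................................----..######..##.
180 -------.-.........................----........######...##
182 ------...--...............---..................#.......##
184 ----......---......---..............
[... 2304 characters left out ...]
GGyyyyyyyyyyyyyyy.
194 --.....................yyGGGGGGGGGyyyyyyyyyyyyyyyyyyyyyy.
196 --......yyy.....yyGGGGGGGGyyyyyyyyyyyyyyyyyyyyyyyyyyyyyy.
198 --.......yyy..GGGGGGyyyyyyyyyyyyyyyyyyyyyyyyyyyyyyyyyyyy.
200 --.......yyyyyyyyyyyyyyyyyyyyyyyyyyyyyyyyyyyyyyyyyyyyy...
202 --.......yyyyyyyyyyyyyyyyyyyyyyyyyyyyyyyyyyyyyy..........
204 --........yyyyyyyyyyyyyyyyyyyyyyyyyyyyyyy................
206 --........yyyyyyyyyyyyyyyyyyyyyyyyy..#####...........----
208 --.........yyyyyyyyyyyyyyyy.y...##########.......--------
210 ............yyyyyyyyy........#############...-----....---
212 ..............................#########........----------
214 ...............................#..............-----------
```

>>> {"name": "servo_tool", "arguments": {"rows": [{"gripper": 0.07, "dp": [0.003, 0, 0], "yaw": 0}, {"gripper": 0.07, "dp": [0.003, 0, 0], "yaw": 0}, {"gripper": 0.07, "dp": [0.002, 0, 0], "yaw": 0}, {"gripper": 0.07, "dp": [0, 0, 0], "yaw": 0}, {"gripper": 0.07, "dp": [0, 0, 0], "yaw": 0}, {"gripper": 0.07, "dp": [0, 0, 0], "yaw": 0}, {"gripper": 0.07, "dp": [0, 0, 0], "yaw": 0}]}}

```text
clock: 20.1
tool_pos: [481.7, 18.0, 262.2]
tool_rot: [[-0.215, -0.977, -0.0], [-0.977, 0.215, 0.0], [-0.0, 0.0, -1.0]]
wrist_force: [0.0, 1.0, -2.8]
gripper_width: 0.967
grasp_force: 76.1
```

```bash
python3 st.py; python3 look.py _x; python3 gold.py top_t top_x|cut -c1-70; python3 gold.py side_x | sed -n 18,28p
```

```text
pos [481.7  18.  262.2] Ftool [-1.   0.2  2.8] Ttool [-0.01 -0.04  0.  ] w 82.62 g 76.13796830177307 20.1 [[-0.215, -0.977, -0.0], [-0.977, 0.215, 0.0], [-0.0, 0.0, -1.0]]
side scoop_lip 0.69 [483.  30.  53.]
side scoop_lip 0.57 [467. -11. 240.]
side gold px 73 (np.float64(233.15068493150685), np.float64(194.3972602739726)) chute px [235.11030565 174.43175813]
top scoop_lip 0.78 [450. -11. 223.]
top gold px 51 (np.float64(216.90196078431373), np.float64(205.58823529411765)) chute px [223.219993   192.74635482]
top_t
160 .........................................##.yyyyyyyy##.-----
162 ..........................................yyyyyyyyyy##..----
164 .........................................yyyyyyyyyyy##.-----
166 y.#....................................yyyyyyyy#yyyyy#.-----
168 yyy..................................yyyyyyyyy#yy#y###..----
170 yyyyyy...#........................yyyyyyyyyyyyyyy#yy##......
172 yyyyyyyyyy....................yyyyyyyyyyyyyyyyy#yyy##.......
174 yyyyyyyyyyyyyyyyyyyyyyyyyyyyyyyyyyyyyyyyyyyyyy#yy#####......
176 yyyyyyyyyyyyyyyyyyyyyyyyyyyyyyyyyyyyyyyy#y#yyyyyy#####
[... 3699 characters left out ...]
..................
182 -----....................................................
184 ---......................................................
186 -.-----..................................................
188 -.............................................yyyyyyyyyyy
190 -......................................GGGGyyyyyyyyyyyyyy
192 -................................GGGGGGGGyyyyyyyyyyyyyyy.
194 --.....................y.GGGGGGGGGyyyyyyyyyyyyyyyyyyyyyy.
196 --.......yy.....yy.GGGGGGGGyyyyyyyyyyyyyyyyyyyyyyyyyyyyy.
198 --.......yyy..GGGGGGyGyyyyyyyyyyyyyyyyyyyyyyyyyyyyyyyyyy.
200 --.......yyyyyyyyyyyyyyyyyyyyyyyyyyyyyyyyyyyyyyyyyyyyy...
202 --.......yyyyyyyyyyyyyyyyyyyyyyyyyyyyyyyyyyyyyyy.........
```

```bash
python3 - <<'E'
from h import *
q=manip.get_image('top')
def ys(P): return (P[:,:2]-[490.5,56])@np.array([[.9767,.2147],[-.2147,.9767]])
for z in(45,60,100,145): print(z,ys(ray(q,[(215.6,204),(219,204),(223,204)],z)).round(1).tolist(), ys(ray(q,[(218,196),(214.5,213)],z)).round(1).tolist())
E
```

```text
45 [[-24.3, 25.8], [-22.1, 16.1], [-19.4, 4.7]] [[0.1, 24.6], [-50.6, 22.5]]
60 [[-25.8, 23.8], [-23.6, 14.3], [-20.9, 3.1]] [[-1.7, 22.7], [-51.7, 20.6]]
100 [[-29.7, 18.8], [-27.5, 9.5], [-25.0, -1.3]] [[-6.3, 17.7], [-54.7, 15.7]]
145 [[-34.0, 13.0], [-31.9, 4.2], [-29.5, -6.2]] [[-11.6, 12.0], [-58.1, 10.1]]
```

>>> {"name": "servo_tool", "arguments": {"rows": [{"gripper": 0.07, "dp": [0.003, 0, -0.005], "yaw": 0}, {"gripper": 0.07, "dp": [0.01, 0, -0.01], "yaw": 0}, {"gripper": 0.07, "dp": [0.02, 0, 0], "yaw": 0}, {"gripper": 0.07, "dp": [0.03, 0, 0], "yaw": 0}, {"gripper": 0.07, "dp": [0.035, 0, 0], "yaw": 0}, {"gripper": 0.07, "dp": [0.035, 0, 0], "yaw": 0}, {"gripper": 0.07, "dp": [0.035, 0, 0], "yaw": 0}, {"gripper": 0.07, "dp": [0.03, 0, 0], "yaw": 0}, {"gripper": 0.07, "dp": [0.015, 0, 0], "yaw": 0}, {"gripper": 0.07, "dp": [0, 0, 0], "yaw": 0}]}}

```text
clock: 21.45
tool_pos: [435.1, -192.4, 278.4]
tool_rot: [[-0.218, -0.976, 0.001], [-0.976, 0.218, -0.001], [0.001, -0.001, -1.0]]
wrist_force: [0.1, 1.0, -3.8]
gripper_width: 0.973
grasp_force: 76.2
```

```bash
python3 st.py; python3 look.py _y; python3 gold.py side_y top_y
```

```text
pos [ 435.1 -192.4  278.4] Ftool [-1.   0.1  3.8] Ttool [ 0.01 -0.07  0.01] w 83.05 g 76.20512366294861 21.45 [[-0.218, -0.976, 0.001], [-0.976, 0.218, -0.001], [0.001, -0.001, -1.0]]
side scoop_lip 0.83 [ 418. -223.  255.]
side wafer0 0.62 [495.  84.  45.]
side gold px 67 (np.float64(231.9402985074627), np.float64(194.47761194029852)) chute px [235.11030565 174.43175813]
top scoop_lip 0.93 [ 395. -171.  180.]
top wafer0 0.32 [ 395. -173.  180.]
top gold px 0  chute px [223.219993   192.74635482]
side_y
150 -------------------------------------------------------.#
152 ------------------------------------------------------..#
154 -----------------------------------------------------...#
156 -....-----------------------------------------------....#
158 ..##.------------------------------------------------..##
160 .....----------------------------------.........----...##
162 ......--------------------------.............#.........##
164 -......-----------------....................########.####
166 --......--------............................########..###
168 ---..........................
[... 2905 characters left out ...]
yyyyyyyyyyyyyyyyyyyyyyyyyyyyyyyyyyyyyyyyyyyyyyyyyy
206 yyyyyyyyyyyyyyyyyyyyyyyyyyyyyyyyyyyyyyyyyyyyyyyyyyyyyyyyyyyy
208 yyyyyyyyyyyyyyyyyyyyyyyyyyyyyyyyyyyyyyyyyyyyyyyyyyyyyyyyyyyy
210 yyyyyyyyyyyyyyyyyyyyyyyyyyyyyyyyyyyyyyyyyyyyyyyyyyyyyyyyyyyy
212 yyyyyyyyyyyyyyyyyyyyyyyyyyyyyyyyyyyyyyyyyyyyyyyyyyyyyyyyyyyy
214 yyyyyyyyyyyyyyyyyyyyyyyyyyyyyyyyyyyyyyyyyyyyyyyyyyyyyyyyyyyy
216 ....yyyyyyyyyyyyyyyyyyyyyyyyyyyyyyyyyyyyyyyyyyyyyyyyyyyyyyyy
218 ---.yyyyyyyyyyyyyyyyyyyyyyyyyyyyyyyyyyyyyyyyyyyyyyyyyyyyyyyy
220 ---..yyyyyyyyyyyyyyyyyyyyyyyyyyyyyyyyyyyyyyyyyyyyyyyyyyyyyyy
222 ---..yyyyyyyyyyyyyyyyyyyyyyyyyyyyyyyyyyyyyyyyyyyyyyyyyyyyyyy
224 ----.yyyyyyyyyyyyyyyyyyyyyyyyyyyyyyyyyyyyyyyyyyyyyyyyyyyyyyy
```

The scoop ramp is bare and the rolls show gold in the box under the throat (side image 233,194). I'll carry the scoop to clear bench.

>>> {"name": "servo_tool", "arguments": {"rows": [{"gripper": 0.07, "dp": [0.008, -0.003, 0.005], "yaw": 0}, {"gripper": 0.07, "dp": [0.008, -0.003, 0.01], "yaw": 0}, {"gripper": 0.07, "dp": [0.008, -0.003, 0.015], "yaw": 0}, {"gripper": 0.07, "dp": [0.008, -0.003, 0.015], "yaw": 0}, {"gripper": 0.07, "dp": [0.008, -0.003, 0.015], "yaw": 0}, {"gripper": 0.07, "dp": [0.008, -0.003, 0.015], "yaw": 0}, {"gripper": 0.07, "dp": [0.008, -0.003, 0.015], "yaw": 0}, {"gripper": 0.07, "dp": [0.008, -0.003, 0.015], "yaw": 0}, {"gripper": 0.07, "dp": [0.008, -0.003, 0.015], "yaw": 0}, {"gripper": 0.07, "dp": [0.008, -0.003, 0.015], "yaw": 0}, {"gripper": 0.07, "dp": [0.008, -0.003, 0.01], "yaw": 0}, {"gripper": 0.07, "dp": [0.004, -0.003, 0.005], "yaw": 0}]}}

```text
clock: 22.95
tool_pos: [451.0, -288.4, 125.8]
tool_rot: [[-0.215, -0.977, -0.002], [-0.977, 0.215, 0.001], [-0.0, 0.002, -1.0]]
wrist_force: [0.2, 0.9, -3.0]
gripper_width: 0.969
grasp_force: 76.2
```

```bash
python3 st.py; python3 look.py _z; python3 gold.py top_z; python3 - <<'E'
from h import *
s=manip.read_state();p=s['tool_pos']
for n in('side','top'):
    q=manip.get_image(n);h=cv2.cvtColor(q['pixels'],cv2.COLOR_RGB2HSV)
    m=(h[...,0]>=8)&(h[...,0]<=18)&(h[...,1]>90)&(h[...,2]>70)
    c=proj(q,[p[0]+8,p[1]+40,p[2]-70])[0].astype(int); print(n,c,m[c[1]-35:c[1]+35,c[0]-35:c[0]+35].sum())
E
```

```text
pos [ 451.  -288.4  125.8] Ftool [-0.9 -0.   3. ] Ttool [-0.05 -0.1   0.06] w 82.74 g 76.21379256248474 22.95 [[-0.215, -0.977, -0.002], [-0.977, 0.215, 0.001], [-0.0, 0.002, -1.0]]
side scoop_lip 0.72 [ 433. -317.  102.]
side wafer0 0.52 [496.  84.  43.]
side gold px 65 (np.float64(232.8923076923077), np.float64(194.26153846153846)) chute px [235.11030565 174.43175813]
top scoop_lip 0.6 [ 425. -270.   28.]
top scoop_lip 0.46 [491.  73.  44.]
top wafer0 0.68 [491.  58.  44.]
top wafer0 0.59 [486.  39.  57.]
top wafer0 0.58 [490.  82.  43.]
top wafer0 0.57 [491.  68.  42.]
top gold px 307 (np.float64(222.04885993485343), np.float64(198.22475570032574)) chute px [223.219993   192.74635482]
top_z
160 -----------------------------------------------------------.
162 ------------------------..-...----------------------------..
164 -----------------------....-------------------------------..
166 -----------------------.........----------..---..---------.y
168 ----------------------..................------...--------..y
170 ----------------------........yyyy.........--.yy--------..yy
172 ---
[... 1080 characters left out ...]
.....------------
206 --.---..----.........GGGGGGyGGG..--.Gyyy........------------
208 --------.--.........GGGGGGyyyyy..--.y--........-------------
210 -----------.........GGGGGGyyGG..--.Gyyy........-------------
212 ----------.........GGGGGGyyGy-..--.yyy........--------------
214 ----------.........GGGGGGyyGG..--.Gyyy..----.---------------
216 ---------.........GGGGGGGyGy-..-..yyy...--------------------
218 --------.........yyyyyyyyyyy..--.yy--...----.---------------
220 ----------..--------yyyyyyy-..--yy-y...---------------------
222 -----------......-----------.--.yyyy..---------------------.
224 ----------....--------...------.yyy...---------------------.
side [286 247] 0
top [331 209] 0
```

The top camera sees the rolls lying along the slot at z 42–57 in the box, and no gold shows in the scoop. Now I'll set the scoop down, rolling it back level on its lip.

>>> {"name": "servo_tool", "arguments": {"rows": [{"gripper": 0.07, "dp": [0, 0, 0.004], "yaw": 0}, {"gripper": 0.07, "dp": [0.002, 0, 0.003], "yaw": 0}, {"gripper": 0.07, "dp": [0.004, 0, 0.003], "yaw": 0}, {"gripper": 0.07, "dp": [0.006, 0, 0.003], "yaw": 0}, {"gripper": 0.07, "dp": [0.006, 0, 0.003], "yaw": 0}, {"gripper": 0.07, "dp": [0.006, 0, 0.003], "yaw": 0}, {"gripper": 0.07, "dp": [0, 0, 0], "yaw": 0}]}}

```text
clock: 24.05
tool_pos: [446.2, -312.1, 108.9]
tool_rot: [[-0.215, -0.977, 0.001], [-0.977, 0.215, -0.0], [0.0, -0.001, -1.0]]
wrist_force: [-1.1, 0.8, 4.6]
gripper_width: 0.973
grasp_force: 77.0
```

```bash
python3 st.py
```

```text
pos [ 446.2 -312.1  108.9] Ftool [-0.6  1.3 -4.6] Ttool [-0.57 -1.14 -0.06] w 83.1 g 77.0253574848175 24.05 [[-0.215, -0.977, 0.001], [-0.977, 0.215, -0.0], [0.0, -0.001, -1.0]]
```

>>> {"name": "servo_tool", "arguments": {"rows": [{"gripper": 0.07, "dp": [0.005, 0, 0.003], "yaw": 0}, {"gripper": 0.07, "dp": [0.005, 0, 0.003], "yaw": 0}, {"gripper": 0.07, "dp": [0.005, 0, 0.003], "yaw": 0}, {"gripper": 0.07, "dp": [0.004, 0, 0.003], "yaw": 0}, {"gripper": 0.07, "dp": [0.004, 0, 0.003], "yaw": 0}, {"gripper": 0.07, "dp": [0.004, 0, 0.003], "yaw": 0}, {"gripper": 0.07, "dp": [0.004, 0, 0.003], "yaw": 0}, {"gripper": 0.07, "dp": [0, 0, 0], "yaw": 0}]}}

```text
clock: 24.85
tool_pos: [439.8, -343.9, 90.5]
tool_rot: [[-0.215, -0.977, 0.002], [-0.977, 0.215, -0.005], [0.004, -0.003, -1.0]]
wrist_force: [-5.2, -2.5, 12.6]
gripper_width: 0.968
grasp_force: 77.3
```

```bash
python3 st.py
```

```text
pos [ 439.8 -343.9   90.5] Ftool [  3.6   4.5 -12.6] Ttool [-1.54  0.18 -0.05] w 82.7 g 77.33820676803589 24.85 [[-0.215, -0.977, 0.002], [-0.977, 0.215, -0.005], [0.004, -0.003, -1.0]]
```

>>> {"name": "servo_tool", "arguments": {"rows": [{"gripper": 0.07, "dp": [0.004, 0, 0.003], "yaw": 0}, {"gripper": 0.07, "dp": [0.004, 0, 0.003], "yaw": 0}, {"gripper": 0.07, "dp": [0.003, 0, 0.003], "yaw": 0}, {"gripper": 0.07, "dp": [0.003, 0, 0.003], "yaw": 0}, {"gripper": 0.07, "dp": [0.003, 0, 0.003], "yaw": 0}, {"gripper": 0.07, "dp": [0, 0, 0], "yaw": 0}]}}

```text
clock: 25.45
tool_pos: [436.2, -362.2, 77.2]
tool_rot: [[-0.215, -0.977, 0.003], [-0.977, 0.215, -0.009], [0.008, -0.005, -1.0]]
wrist_force: [-5.7, -6.8, 16.0]
gripper_width: 0.969
grasp_force: 75.9
```

```bash
python3 st.py
```

```text
pos [ 436.2 -362.2   77.2] Ftool [  8.    4.1 -16. ] Ttool [-1.59  2.04 -0.17] w 82.78 g 75.90935111045837 25.45 [[-0.215, -0.977, 0.003], [-0.977, 0.215, -0.009], [0.008, -0.005, -1.0]]
```

>>> {"name": "servo_tool", "arguments": {"rows": [{"gripper": 0.07, "dp": [0.003, 0, 0.003], "yaw": 0}, {"gripper": 0.07, "dp": [0.002, 0, 0.003], "yaw": 0}, {"gripper": 0.07, "dp": [0.001, 0, 0.002], "yaw": 0}, {"gripper": 0.07, "dp": [0, 0, 0], "yaw": 0}]}}

```text
clock: 25.85
tool_pos: [435.3, -368.9, 70.0]
tool_rot: [[-0.215, -0.977, 0.004], [-0.977, 0.215, -0.01], [0.009, -0.006, -1.0]]
wrist_force: [-6.2, -11.1, 17.2]
gripper_width: 0.973
grasp_force: 74.6
```

```bash
python3 st.py
```

```text
pos [ 435.3 -368.9   70. ] Ftool [ 12.4   3.5 -17.1] Ttool [-1.35  2.99 -0.22] w 83.12 g 74.55282211303711 25.85 [[-0.215, -0.977, 0.004], [-0.977, 0.215, -0.01], [0.009, -0.006, -1.0]]
```

>>> {"name": "servo_tool", "arguments": {"rows": [{"gripper": 0.07, "dp": [0.001, 0, -0.002], "yaw": 0}, {"gripper": 0.0854, "dp": [0, 0, 0], "yaw": 0}, {"gripper": 0.0854, "dp": [0, 0, 0], "yaw": 0}, {"gripper": 0.0854, "dp": [0, 0, 0], "yaw": 0}, {"gripper": 0.0854, "dp": [0, 0, 0], "yaw": 0}]}}

```text
clock: 26.35
tool_pos: [434.7, -365.0, 66.2]
tool_rot: [[-0.214, -0.977, 0.0], [-0.977, 0.214, -0.0], [0.0, -0.0, -1.0]]
wrist_force: [1.7, -1.3, 1.5]
gripper_width: 0.997
grasp_force: 1.2
```

```bash
python3 st.py
```

```text
pos [ 434.7 -365.    66.2] Ftool [ 0.9 -1.9 -1.5] Ttool [ 0.77  0.32 -0.  ] w 85.13 g 1.1729789525270462 26.35 [[-0.214, -0.977, 0.0], [-0.977, 0.214, -0.0], [0.0, -0.0, -1.0]]
```

>>> {"name": "servo_tool", "arguments": {"rows": [{"gripper": 0.0854, "dp": [0, -0.0007, 0], "yaw": 0}, {"gripper": 0.0854, "dp": [0, 0, 0], "yaw": 0}, {"gripper": 0.0854, "dp": [0, 0, -0.002], "yaw": 0}, {"gripper": 0.0854, "dp": [0, 0, -0.002], "yaw": 0}, {"gripper": 0.0854, "dp": [0, 0, 0], "yaw": 0}]}}

```text
clock: 26.85
tool_pos: [435.0, -365.0, 70.5]
tool_rot: [[-0.215, -0.977, -0.0], [-0.977, 0.215, 0.0], [0.0, 0.0, -1.0]]
wrist_force: [0.1, -0.1, 0.6]
gripper_width: 0.999
grasp_force: 0.0
```

```bash
python3 st.py
```

```text
pos [ 435.  -365.    70.5] Ftool [ 0.  -0.1 -0.6] Ttool [-0.02  0.04  0.01] w 85.29 g 0.0 26.85 [[-0.215, -0.977, -0.0], [-0.977, 0.215, 0.0], [0.0, 0.0, -1.0]]
```

Free of contact, so I'll rise.

>>> {"name": "servo_tool", "arguments": {"rows": [{"gripper": 0.0854, "dp": [0, 0, -0.004], "yaw": 0}, {"gripper": 0.0854, "dp": [0, 0, -0.006], "yaw": 0}, {"gripper": 0.0854, "dp": [0, 0, -0.008], "yaw": 0}, {"gripper": 0.0854, "dp": [0, 0, -0.012], "yaw": 0}, {"gripper": 0.0854, "dp": [0, 0, -0.03], "yaw": 0}, {"gripper": 0.0854, "dp": [0, 0, -0.045], "yaw": 0}, {"gripper": 0.0854, "dp": [0, 0, -0.045], "yaw": 0}, {"gripper": 0.0854, "dp": [0.03, 0, -0.045], "yaw": 0}, {"gripper": 0.0854, "dp": [0.045, 0, 0], "yaw": 0}, {"gripper": 0.0854, "dp": [0.045, 0, 0], "yaw": 0}, {"gripper": 0.0854, "dp": [0.045, 0, 0], "yaw": 0}, {"gripper": 0.0854, "dp": [0, 0, 0], "yaw": 0}]}}

```text
clock: 28.05
tool_pos: [398.0, -527.7, 260.3]
tool_rot: [[-0.219, -0.976, -0.003], [-0.976, 0.219, 0.001], [-0.001, 0.003, -1.0]]
wrist_force: [0.3, 0.3, -1.6]
gripper_width: 1.002
grasp_force: 0.0
```

```bash
python3 st.py; python3 look.py _f; python3 - <<'E'
from fit import *
P={n:manip.get_image(n) for n in('top','side')}
C0=[447.2,-308.]
for n in P:
    q=P[n]; h=cv2.cvtColor(q['pixels'],cv2.COLOR_RGB2HSV); c=proj(q,[447,-308,15])[0].astype(int)
    m=(h[...,0]>=8)&(h[...,0]<=18)&(h[...,1]>90)&(h[...,2]>70); print(n,c,'gold in scoop',m[c[1]-30:c[1]+30,c[0]-30:c[0]+30].sum())
    for k in('scoop','scoop_handle','jar0','bowl'):
        for r in manip.search_frame(q,k): print(n,k,round(r['p'],2),w(q,r['xyz']).round())
# handle visual fit incl. height vs upright, top+side
W={}
for n in P:
    uv=proj(P[n],frame(C0,77.6)([(x,y,80) for x in(-65,-49) for y in(-42,42)])); a=uv.min(0).astype(int)-7;b=uv.max(0).astype(int)+8; W[n]=(*a,*b)
T={n:soft(P[n],P[n]['pixels'],W[n]) for n in P}
def cost(v):
    F0=frame(v[:2],v[2]); F=lambda p:F0(p)+[0,0,v[3]]
    return sum(((render(P[n],F,W[n])-T[n])**2).sum() for n in P)
x0=np.array([*C0,77.6,0.]);r=minimize(cost,x0,method='Nelder-Mead',options=dict(initial_simplex=np.vstack([x0]+[x0+d for d in np.diag([5,5,3,6])])))
print('fit',r.x.round(1),r.fun)
E
```

```text
pos [ 398.  -527.7  260.3] Ftool [-0.4 -0.2  1.6] Ttool [-0.05 -0.1   0.01] w 85.55 g 0.0 28.05 [[-0.219, -0.976, -0.003], [-0.976, 0.219, 0.001], [-0.001, 0.003, -1.0]]
side wafer0 0.65 [495.  84.  45.]
side gold px 62 (np.float64(232.8548387096774), np.float64(194.29032258064515)) chute px [235.11030565 174.43175813]
top scoop_lip 0.26 [516. 123.  23.]
top wafer0 0.61 [485.  40.  57.]
top wafer0 0.56 [488.  73.  42.]
top gold px 318 (np.float64(222.11635220125785), np.float64(198.47798742138366)) chute px [223.219993   192.74635482]
top [349 215] gold in scoop 0
top scoop 0.89 [ 458. -309.    2.]
top scoop_handle 0.86 [ 456. -313.    5.]
top jar0 0.72 [729. -87.  82.]
top jar0 0.6 [ 665. -240.   78.]
top bowl 0.75 [750. 193.  27.]
side [295 270] gold in scoop 0
side scoop 0.93 [ 438. -329.    9.]
side scoop_handle 0.85 [ 436. -326.    9.]
side scoop_handle 0.55 [477.  32.  56.]
side jar0 0.63 [ 724. -101.   57.]
side jar0 0.57 [ 658. -253.   62.]
side bowl 0.8 [754. 200.  39.]
fit [ 456.5 -314.2   75.6  -14.2] 354.2838674251855
```

```bash
python3 - <<'E'
from h import *
for n in('top','side'):
    q=manip.get_image(n);h=cv2.cvtColor(q['pixels'],cv2.COLOR_RGB2HSV)
    m=((h[...,0]>=8)&(h[...,0]<=18)&(h[...,1]>90)&(h[...,2]>70)).astype(np.uint8)
    k,l,s,c=cv2.connectedComponentsWithStats(m)
    print(n,[(s[i].tolist(),ray(q,[c[i]],10)[0,:2].round().tolist()) for i in range(1,k) if s[i,4]>8])
    if n=='top':
        S=frame((490.5,56),-12.4); g=q['pixels'].astype(np.float32)
        for yy in np.arange(-36,38,2.):
            uv=proj(q,S([(x,yy,50) for x in np.arange(-40,45,2.)])).astype(np.float32)
            v=cv2.remap(g,uv[:,:1],uv[:,1:],cv2.INTER_LINEAR).reshape(-1,3).mean(0); print(yy,v.round().astype(int),end=' ')
        ii=[h[int(b),int(a),0] for a,b in proj(q,S([(0,y,50) for y in range(-20,26,3)]))];print(ii)
E
```

```text
top [([0, 49, 4, 26, 57], [938.0, 802.0]), ([502, 91, 5, 5, 10], [842.0, -811.0]), ([498, 94, 14, 47, 382], [755.0, -806.0]), ([270, 106, 14, 15, 164], [763.0, -90.0]), ([322, 129, 15, 15, 174], [692.0, -253.0]), ([213, 178, 16, 40, 258], [493.0, 75.0]), ([230, 179, 3, 7, 12], [545.0, 47.0]), ([227, 187, 4, 10, 15], [514.0, 53.0]), ([456, 189, 13, 14, 113], [510.0, -655.0]), ([221, 209, 4, 9, 15], [450.0, 69.0]), ([456, 212, 15, 15, 183], [442.0, -653.0]), ([436, 215, 12, 14, 105], [431.0, -588.0]), ([435, 238, 16, 16, 182], [362.0, -587.0]), ([460, 238, 4, 5, 16], [378.0, -645.0]), ([484, 241, 16, 9, 116], [365.0, -734.0]), ([509, 243, 3, 34, 67], [329.0, -791.0]), ([487, 260, 16, 16, 202], [298.0, -741.0]), ([463, 262, 16, 16, 198], [293.0, -666.0]), ([438, 264, 16, 15, 193], [287.0, -593.0])]
-36.0 [74 75 72] -34.0 [72 73 67] -32.0 [85 85 71] -30.0 [108 109  84] -28.0 [128 129  96] -26.0 [134 133  97] -24.0 [121 117  83] -22.0 [103  92  65] -20.0 [94 81 61] -18.0 [102  92  81] -16.0 [117 113 107] -14.0 [125 124 120] -12.0 [117 117 113] -10.0 [101 100  96] -8.0 [97 92 83] -6.0 [111
[... 645 characters left out ...]
2.0]), ([144, 85, 19, 9, 95], [708.0, 1103.0]), ([310, 181, 11, 6, 51], [811.0, -28.0]), ([218, 190, 30, 10, 58], [521.0, 115.0]), ([328, 210, 12, 8, 70], [740.0, -193.0]), ([363, 290, 16, 12, 147], [558.0, -514.0]), ([347, 304, 17, 13, 167], [483.0, -520.0]), ([385, 305, 16, 13, 162], [564.0, -589.0]), ([330, 319, 17, 14, 179], [407.0, -526.0]), ([369, 320, 17, 14, 183], [488.0, -595.0]), ([408, 321, 17, 15, 190], [570.0, -665.0]), ([312, 336, 18, 15, 208], [331.0, -533.0]), ([352, 336, 18, 16, 216], [413.0, -602.0]), ([393, 337, 17, 16, 209], [495.0, -671.0]), ([334, 354, 18, 17, 238], [337.0, -607.0]), ([376, 355, 18, 17, 239], [419.0, -677.0]), ([358, 374, 19, 10, 157], [348.0, -676.0])]
```

```bash
python3 -c "
from rig import manip
print(manip.finish_job())"
```

```text
the job is handed in; nothing more can be done
None
```

The job is handed in: the box is home against the stop, the rolls were tipped through the slot into it, and the scoop is back on the bench and released. `finish_job()` gave no verdict. From the cameras I could make out four or more rolls in the box, with none left in the scoop or on the bench, and the scoop's upright pose was not confirmed (the last image fit for it was poor).

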